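# Set the clay tiles and burnish the seam of a wall plaque

### The arm

A 6-joint arm with a two-finger parallel gripper is mounted at the origin on the work surface. World frame = base frame: x ahead of the robot, y to its left, z up, the work surface at z = 0. Lengths are in mm, angles in degrees, forces in N, time in s.
With the tool pointing down it reaches from about 275 to 825 mm from the base axis. Payload 4.9 kg.
Tool frame: the origin (TCP) lies midway between the tips of the shut fingers; the grasp point (between the pads) lies 19 mm behind it (manip.tcp_to_grasp is the distance from the TCP to the grasp point, in mm); z points along the fingers, y is the line along which they close (so a half turn about z gives the same grasp; the last joint's range is limited). The gripper opens to 85 mm and grips with 20 to 120 N. Pads are 22 mm wide; open, the fingers measure 114 mm over their backs; the gripper's body (76 mm by 85 mm) begins 54 mm behind the grasp point. The pads swing forward as they close: fully open they stand 13 mm farther back than shut.
Start: joints at [-78.564, 18.69, -11.035, 60.275, 0, 82.311], TCP at [180.212, -519.656, 231.281] pointing down, gripper open.
Joint ranges: [-152.03, 152.03], [-55.5, 102.48], [-74.3, 77.21], [-110.64, 120.58], [-84.22, 78.4], [-180, 180]. Speed limits (degrees/s): [147.25, 147.25, 180, 180, 180, 180].

### API

Orientations are given as [roll, pitch, yaw] about the fixed x, y, z axes, in that order (R = Rz(yaw) Ry(pitch) Rx(roll)).
In Python, from plant import telemetry, imaging, manip gives the robot as it stands.
- The arm moves only by the tool send_rows, never from a script. Its argument "steps" is a list of rows, each a list of 7 numbers: the shift along the tool's x, y, z in units of 30 mm (1.0 is 30 mm), then the turn, a rotation vector about the tool's x, y, z in units of 6 degrees (1.0 is 6 degrees), then the finger opening in mm, from 0 to 85.4. A call has 1 to 5 rows; each row shifts and turns the commanded pose from where the row before left it, along the tool's axes as they then stand; what a row does not reach is not made up. A row lasts 1/12 s, in which the tool goes at most 41.7 mm and 7.16 degrees, less where a joint would pass 70% of its speed; a pose out of reach is approached as far as the arm can. A call is refused whole if a number of a shift passes 1 or a number of a turn 1, either way. A call with a gripper value outside its range is refused whole. The fingers move at their own pace and stop on an object; "newtons" is the grip in N (left out, the last holds). Time passes only in rows, so rows that do not move let the fingers close. It gives the time, the measured TCP pose, the force, the opening and the grip force at its end, in the units of the state.
- telemetry.sense(): the state, without advancing time (a new reading comes with each control period).
- imaging.read_camera(name): name is "scene" or "top" or "wrist"; returns the picture (400x640x3 uint8, red, green, blue); there is no depth.
- imaging.get_calibration(name): a dict with "vertical_fov" (degrees; the focal length in pixels is half the picture's height over the tangent of half this angle, whatever the lens; pixels are square), "cx", "cy" (the principal point, pixels), "R" (3x3) and "t" (3): a world point X has camera coordinates R X + t. Camera axes: x right, y down, z forward; pixel columns grow to the right and rows downward; lengths in mm; the calibration is good to about 2 mm. A picture is of the moment at which its call begins: read the wrist's pose just before it. get_calibration takes no time and is no camera call; for the wrist camera it gives the pose at the moment of the call.
- manip.finish_job(): hands the job in; it is judged then, once.
The state is a dict: "clock": time; "joint_pos": joint angles; "dq": joint speeds; "effort": joint torques, N m; "position": TCP position; "orientation": TCP orientation; "ft_force": force on the tool from outside, world axes, zero at the start; "wrist_torque": the same for the moment, N m; "gripper_width": finger opening in mm; "gripper_force": force on a finger pad.
Only numpy, scipy, OpenCV 4.12 (cv2) and the standard library are available. Lean on these libraries where they do the work, as an engineer would, in place of code of your own. Each camera call takes 0.05 s, during which the arm holds its last target. There are 200 camera calls.

### The job

Finish the wooden plaque: seat every clay tile fully in a pocket of its own, relief side up, and only then swing the clamp fully over the plaque's edge. Take the burnishing stylus and run its tip slowly (about 2 cm a second) along the floor of the L-shaped groove in one direction, from the open end of the long leg round the corner to the end of the short leg. Finally hang the stylus back upright in its stand and swing the clamp fully open again, with the tiles still seated and without knocking over or pushing away the pots, bowl and other things on the table.

Things in the scene. Friction and masses are not known exactly. Their poses are not given: they have to be found in the camera images.
- tile0: square clay tile, 36 x 36 mm, 23 mm thick at the middle of its relief (straight sides 18 mm high), plain terracotta; flat back, raised rosette on its face. Origin: centre of the back; z points out of the relief face. Starts propped on the sloping rack, relief outwards, if present.
- tile1: square clay tile, 36 x 36 mm, 23 mm thick at the middle of its relief (straight sides 18 mm high), plain terracotta; flat back, raised rosette on its face. Origin: centre of the back; z points out of the relief face. Starts propped on the sloping rack, relief outwards, if present.
- tile2: square clay tile, 36 x 36 mm, 23 mm thick at the middle of its relief (straight sides 18 mm high), plain terracotta; flat back, raised rosette on its face. Origin: centre of the back; z points out of the relief face. Starts flat on the table, relief up, if present.
- tile3: square clay tile, 36 x 36 mm, 23 mm thick at the middle of its relief (straight sides 18 mm high), plain terracotta; flat back, raised rosette on its face. Origin: centre of the back; z points out of the relief face. Starts flat on the table, relief up, if present.
- plaque: fixed wooden plaque, 160 (x) x 260 (y) x 22 mm high, origin at the centre of its underside, with four square tile pockets in a row along y and an L-shaped seam groove near two of its edges. A swing clamp stands at its +y end near the far corner.
- pocket0 (a point): centre of the floor of a square pocket, 42 x 42 mm, 7 mm deep, sides along the plaque's x and y; any tile fits any pocket. Its floor is 15 mm above the table; axes are the plaque's.
- pocket1 (a point): centre of the floor of a square pocket, 42 x 42 mm, 7 mm deep, sides along the plaque's x and y; any tile fits any pocket. Its floor is 15 mm above the table; axes are the plaque's.
- pocket2 (a point): centre of the floor of a square pocket, 42 x 42 mm, 7 mm deep, sides along the plaque's x and y; any tile fits any pocket. Its floor is 15 mm above the table; axes are the plaque's.
- pocket3 (a point): centre of the floor of a square pocket, 42 x 42 mm, 7 mm deep, sides along the plaque's x and y; any tile fits any pocket. Its floor is 15 mm above the table; axes are the plaque's.
- seam_start (a point): start of the seam: one end of its long leg, at the plaque's +y end. The point is in the middle of the groove's floor; the groove is 12 mm wide and 7 mm deep.
- seam_corner (a point): the corner where the long leg (208 mm, along y) meets the short leg (120 mm, along x). The point is in the middle of the groove's floor; the groove is 12 mm wide and 7 mm deep.
- seam_end (a point): end of the seam, at the far end of the short leg. The point is in the middle of the groove's floor; the groove is 12 mm wide and 7 mm deep.
- clamp (a joint): swing clamp, turns level about a vertical pivot: 0 = open (arm along the plaque's +x, clear of the plaque), 1.57 rad = closed (arm along -y, over the plaque's edge); clockwise from above closes it. It stays where it is left.
- clamp_knob (a point): the clamp's upright round black knob, 16 mm diameter, 34 mm tall; this point is on its axis 8 mm below its top (64 mm above the table). 55 mm from the pivot.
- clamp_pivot (a point): point on the clamp's vertical pivot axis, at the height of clamp_knob.
- stylus: burnishing stylus, 130 mm long. Origin at the tip, z along it to the handle's end: tip 6 mm across, shank 10 mm diameter up to 44 mm, steel collar 28 mm diameter from 44 to 50 mm, square wooden handle 16 x 16 mm from 50 to 130 mm (flats face its x and y). Starts upright in the stand, its collar resting on the stand's top (tip 6 mm above the table).
- stand: fixed wooden block, 50 x 50 x 50 mm, with an upright hole 18 mm in diameter through its middle, for the stylus to hang in by its collar. Origin at the centre of its underside.
- rack: fixed sloping drying rack, 190 mm wide (y), about 75 mm deep and 57 mm high; its face slopes at 34 degrees, rising to its +x, with a low lip 6 mm high along the bottom of the slope. Origin centre of underside.
- pot0: small closed paint pot, 34 mm diameter, 36 mm high, bystander; origin at its underside.
- pot1: small closed paint pot, 34 mm diameter, 36 mm high, bystander; origin at its underside.
- pot2: small closed paint pot, 34 mm diameter, 36 mm high, bystander; origin at its underside.
- bowl: steel bowl, 110 mm diameter, bystander.
- glue: white glue bottle, 130 mm tall, bystander.
- tape: cardboard tape roll lying flat, 90 mm diameter, 22 mm high, bystander.
Not all that is in view belongs to the job. Leave any black or green look-alike of the tile0 alone.

How it is judged (in metres and radians):
On the way, in this order (a step that is already met when the one before it is completed fails the run):
1. every tile present is seated in a pocket, relief up, with the clamp still open ((distance between tile0 and pocket0 below 0.006 m or distance between tile0 and pocket1 below 0.006 m or distance between tile0 and pocket2 below 0.006 m or distance between tile0 and pocket3 below 0.006 m) and angle between each of tile0, tile1, tile2, tile3's own z axis and vertical below 0.1 rad and linear speed of each of tile0, tile1, tile2, tile3 below 0.03 m/s and (distance between tile1 and pocket0 below 0.006 m or distance between tile1 and pocket1 below 0.006 m or distance between tile1 and pocket2 below 0.006 m or distance between tile1 and pocket3 below 0.006 m) and (distance between tile2 and pocket0 below 0.006 m or distance between tile2 and pocket1 below 0.006 m or distance between tile2 and pocket2 below 0.006 m or distance between tile2 and pocket3 below 0.006 m) and (distance between tile3 and pocket0 below 0.006 m or distance between tile3 and pocket1 below 0.006 m or distance between tile3 and pocket2 below 0.006 m or distance between tile3 and pocket3 below 0.006 m) and value of joint clamp below 0.5 rad), for 0.3 s.
2. the clamp is swung fully over the plaque (value of joint clamp above 1.35 rad), for 0.3 s.
3. the stylus tip is at the start of the seam, down in the groove and moving slowly (under 45 mm/s), the clamp closed (distance between stylus and seam_start below 0.007 m and linear speed of stylus below 0.045 m/s and value of joint clamp above 1.35 rad and angle between stylus's own z axis and vertical below 0.6 rad), for 0.15 s.
4. the stylus tip passes a third of the long leg, down in the groove and moving slowly (under 45 mm/s), the clamp closed (z of stylus in the frame of plaque below 0.0205 m and x of stylus in the frame of plaque between -0.067 and -0.053 m and y of stylus in the frame of plaque between 0.024 and 0.038 m and linear speed of stylus below 0.045 m/s and value of joint clamp above 1.35 rad and angle between stylus's own z axis and vertical below 0.6 rad), for 0.15 s.
5. the stylus tip passes two thirds of the long leg, down in the groove and moving slowly (under 45 mm/s), the clamp closed (z of stylus in the frame of plaque below 0.0205 m and x of stylus in the frame of plaque between -0.067 and -0.053 m and y of stylus in the frame of plaque between -0.045 and -0.031 m and linear speed of stylus below 0.045 m/s and value of joint clamp above 1.35 rad and angle between stylus's own z axis and vertical below 0.6 rad), for 0.15 s.
6. the stylus tip is at the corner, down in the groove and moving slowly (under 45 mm/s), the clamp closed (distance between stylus and seam_corner below 0.007 m and linear speed of stylus below 0.045 m/s and value of joint clamp above 1.35 rad and angle between stylus's own z axis and vertical below 0.6 rad), for 0.15 s.
7. the stylus tip passes the middle of the short leg, down in the groove and moving slowly (under 45 mm/s), the clamp closed (z of stylus in the frame of plaque below 0.0205 m and x of stylus in the frame of plaque between -0.007 and 0.007 m and y of stylus in the frame of plaque between -0.115 and -0.101 m and linear speed of stylus below 0.045 m/s and value of joint clamp above 1.35 rad and angle between stylus's own z axis and vertical below 0.6 rad), for 0.15 s.
8. the stylus tip is at the end of the seam, down in the groove and moving slowly (under 45 mm/s), the clamp closed (distance between stylus and seam_end below 0.007 m and linear speed of stylus below 0.045 m/s and value of joint clamp above 1.35 rad and angle between stylus's own z axis and vertical below 0.6 rad), for 0.15 s.
At the end, for the whole second after the job is handed in: Every tile present lies in a pocket (origin within 6 mm of the centre of the pocket's floor), relief up within 0.1 rad and at rest; the stylus hangs upright (within 0.2 rad) in its stand, tip within 12 mm of the hole's axis and not more than 12 mm above the table; the clamp is open (below 0.25 rad) ((distance between tile0 and pocket0 below 0.006 m or distance between tile0 and pocket1 below 0.006 m or distance between tile0 and pocket2 below 0.006 m or distance between tile0 and pocket3 below 0.006 m) and angle between each of tile0, tile1, tile2, tile3's own z axis and vertical below 0.1 rad and linear speed of each of tile0, tile1, tile2, tile3, stylus below 0.03 m/s and (distance between tile1 and pocket0 below 0.006 m or distance between tile1 and pocket1 below 0.006 m or distance between tile1 and pocket2 below 0.006 m or distance between tile1 and pocket3 below 0.006 m) and (distance between tile2 and pocket0 below 0.006 m or distance between tile2 and pocket1 below 0.006 m or distance between tile2 and pocket2 below 0.006 m or distance between tile2 and pocket3 below 0.006 m) and (distance between tile3 and pocket0 below 0.006 m or distance between tile3 and pocket1 below 0.006 m or distance between tile3 and pocket2 below 0.006 m or distance between tile3 and pocket3 below 0.006 m) and horizontal distance between stylus and stand below 0.012 m and z of stylus in the frame of stand between -0.002 and 0.012 m and angle between stylus's own z axis and vertical below 0.2 rad and value of joint clamp below 0.25 rad); the robot touches nothing.
It fails at once if a bystander is pushed more than 6 cm or knocked over (distance of any of pot0, pot1, pot2, bowl, glue, tape from where it was at the start of the episode above 0.06 m or angle between any of pot0, pot1, pot2, bowl, glue, tape's own z axis and vertical above 0.8 rad).
Of tile0, tile1, tile2, tile3 only 2 to 4 are there at a start; the rules pass over those that are not, and their reading is None.
At some moment in a run one of tile2, tile3 may be knocked a few centimetres aside while the robot is not near it.
Once in a run the grip may slacken for a moment while it holds something.
It also fails if it takes over 210 s, if anything falls off the work surface, if the arm or the gripper's body presses on something with over 40 N, if the wrist force passes 120 N, or if a joint passes its speed limit or range.

## Working session

There is one attempt and no reset: what is moved stays moved. The work goes in short steps, Python scripts to look and compute and a tool call to move; the robot and the scene stay as the last step left them, time stands still between calls to the robot, and variables do not carry over. Pictures are saved under pics/ and viewed, at most 14 in all, crops included, and the job is handed in when it is done.

Besides the shell and the picture viewer there is one more tool, called after "Call:" as name(argument=value, ...), one argument or row to a line, values as JSON. send_rows: Moves the arm, as the interface text tells. Its arguments: {"type":"object","properties":{"steps":{"type":"array","items":{"type":"array","items":{"type":"number"}}},"newtons":{"type":"number"}},"required":["steps"]}

```bash
ls; mkdir -p pics; python3 - <<'E'
from plant import telemetry, imaging, manip
import cv2,json
print(telemetry.sense())
for n in("scene","top","wrist"):
    im=imaging.read_camera(n); cv2.imwrite(f"pics/{n}0.png",im[:,:,::-1]); c=imaging.get_calibration(n); print(n,c)
E
```

```text
pics
{'clock': 0.0, 'joint_pos': array([-7.85636160e+01,  1.87331673e+01, -1.10924236e+01,  6.02739028e+01,
       -1.76275328e-03,  8.23101386e+01]), 'dq': array([ 0.06364133, -0.04930588,  0.01803693,  0.05505827, -0.01584465,
        0.04650095]), 'effort': array([ 6.48525966e-04, -4.43402731e+01,  2.62439668e+01,  1.56246551e-02,
       -6.92468598e-05, -1.26490370e-06]), 'position': array([ 180.08618384, -519.06447102,  230.48966856]), 'orientation': array([-1.79901165e+02, -1.15664310e-02,  1.91262370e+01]), 'ft_force': array([ 0.37281458,  0.03787939, -0.26819435]), 'wrist_torque': array([ 0.01288603, -0.03005831,  0.01194767]), 'gripper_force': 0.0, 'gripper_width': 85.21973652852382}
scene {'vertical_fov': 48.561376573471975, 'cx': 316.5518684498458, 'cy': 193.07019318715882, 'R': array([[ 0.70469004,  0.7094111 , -0.0121589 ],
       [ 0.42662634, -0.43735562, -0.79165019],
       [-0.56692319,  0.5526807 , -0.61085361]]), 't': array([-364.18329955, -204.85255498, 1448.46140174])}
top {'vertical_fov': 45.70083718964251, 'cx': 324.03745653230027, 'cy': 199.73227041461132, 'R': array([[ 1.29095799e-02, -9.99916521e-01, -5.42477044e-04],
       [-9.97984475e-01, -1.28509215e-02, -6.21437083e-02],
       [ 6.21315493e-02,  1.34363283e-03, -9.98067064e-01]]), 't': array([ -29.06930355,  549.82782433, 1088.57757713])}
wrist {'vertical_fov': 64.94520838404625, 'cx': 322.40601130138975, 'cy': 198.01673994951497, 'R': array([[ 0.32848366, -0.94450601, -0.00262413],
       [-0.90969392, -0.31712152,  0.2681248 ],
       [-0.25407766, -0.08568746, -0.96338061]]), 't': array([-549.1772459 ,  -33.87701603,  379.50895435])}
```

View pics/top0.png

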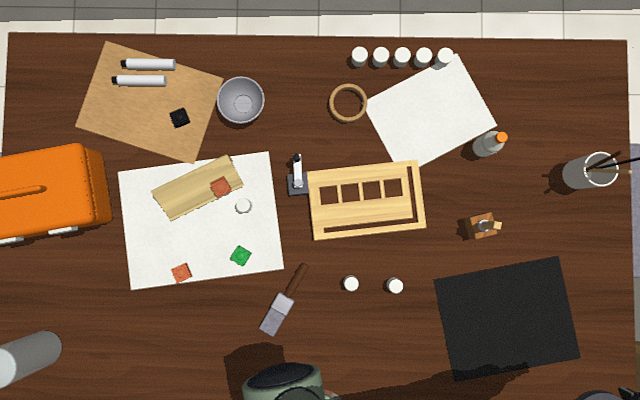

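View pics/scene0.png

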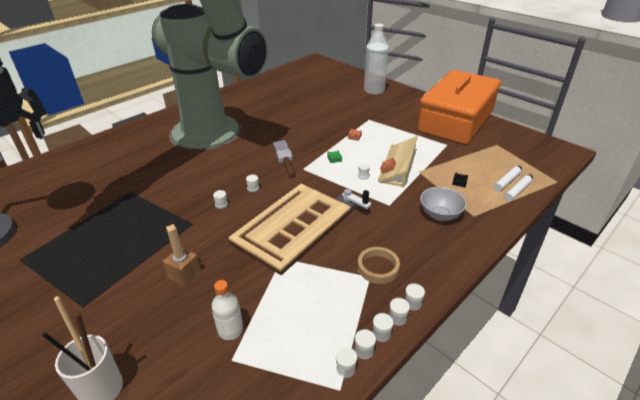

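The top view shows two terracotta tiles: one on the rack at about (220,187) and one flat on the table at (181,272). The black and green pieces are decoys. The plaque is at (367,200) with the groove's long leg on the robot side and the short leg on the right. The clamp is at (297,180), stand and stylus at (481,226), pots at (244,205), (350,284) and (395,286).

```bash
cat > h.py <<'E'
import numpy as np, cv2
from scipy.spatial.transform import Rotation as Ro
from plant import telemetry, imaging, manip
def grab(n,save=None):
    c=imaging.get_calibration(n); im=imaging.read_camera(n)[:,:,::-1].copy()
    if save: cv2.imwrite("pics/"+save,im)
    return im,c
def foc(c): return 200/np.tan(np.radians(c["vertical_fov"])/2)
def ray(c,uv):
    f=foc(c); uv=np.asarray(uv,float).reshape(-1,2)
    d=np.c_[(uv[:,0]-c["cx"])/f,(uv[:,1]-c["cy"])/f,np.ones(len(uv))]@c["R"]
    return -c["R"].T@c["t"], d
def onplane(c,uv,z):
    o,d=ray(c,uv); return o+d*((z-o[2])/d[:,2])[:,None]
def proj(c,X):
    p=np.asarray(X,float).reshape(-1,3)@c["R"].T+c["t"]; return p[:,:2]/p[:,2:]*foc(c)+[c["cx"],c["cy"]]
def two(c1,u1,c2,u2):
    o1,d1=ray(c1,u1);o2,d2=ray(c2,u2);d1=d1[0];d2=d2[0]
    s=np.linalg.lstsq(np.c_[d1,-d2],o2-o1,rcond=None)[0]
    a,b=o1+s[0]*d1,o2+s[1]*d2; return (a+b)/2,np.linalg.norm(a-b)
def blobs(m,amin=30):
    cs,_=cv2.findContours(m.astype(np.uint8),cv2.RETR_EXTERNAL,cv2.CHAIN_APPROX_NONE)
    return sorted([c for c in cs if cv2.contourArea(c)>amin],key=cv2.contourArea,reverse=True)
def rel(target,rpy=None):
    """tool-frame shift (30mm units) and rotvec (6deg units) from sensed pose to target"""
    s=telemetry.sense(); R=Ro.from_euler('xyz',s["orientation"],degrees=True)
    d=R.inv().apply(np.array(target)-s["position"])/30
    w=np.zeros(3) if rpy is None else (R.inv()*Ro.from_euler('xyz',rpy,degrees=True)).as_rotvec(degrees=True)/6
    return d.round(3),w.round(3)
E
python3 - <<'E'
from h import *
im=cv2.imread("pics/top0.png"); c=imaging.get_calibration("top")
hsv=cv2.cvtColor(im,cv2.COLOR_BGR2HSV); H,S,V=cv2.split(hsv)
m=(H<12)&(S>120)&(V>150)
for b in blobs(m,40):
    r=cv2.minAreaRect(b); print("terra",r,onplane(c,r[0],20)[0].round(1))
m=(H>14)&(H<28)&(S>60)&(V>140)
for b in blobs(m,500):
    r=cv2.minAreaRect(b); bx=cv2.boxPoints(r); print("wood",r,onplane(c,bx,22).round(1).tolist())
for n,u,z in [("clamppivot",(297,186),50),("knob",(297,157),72),("stand",(482,226),50),("pot",(244,206),36),("pot",(350,283),36),("pot",(395,286),36),("bowl",(241,100),40),("glue",(490,143),60)]:
    print(n,onplane(c,u,z)[0].round(0))
for n,b,s in (("a",(150,140,440,240),4),("b",(295,150,430,245),5)):
    pass
a=cv2.resize(im[145:250,285:515],None,fx=3.4,fy=3.4,interpolation=cv2.INTER_CUBIC); cv2.imwrite("pics/crop1.png",a)
E
```

```text
terra ((180.6034698486328, 272.74139404296875), (14.968935012817383, 15.494160652160645), 66.80140686035156) [377.4 306.   20. ]
terra ((220.09999084472656, 186.6999969482422), (16.546903610229492, 16.546903610229492), 63.43495178222656) [577.3 220.3  20. ]
wood ((148.85755920410156, 101.93519592285156), (126.66200256347656, 91.79106903076172), 18.121862411499023) [[715.7, 565.0, 22.0], [925.6, 506.9, 22.0], [834.2, 219.1, 22.0], [626.5, 280.2, 22.0]]
wood ((366.0979919433594, 199.3679656982422), (69.67025756835938, 113.29629516601562), 83.55840301513672) [[616.1, 21.1, 22.0], [649.2, -240.9, 22.0], [488.3, -259.1, 22.0], [455.7, 0.6, 22.0]]
wood ((196.97479248046875, 187.94851684570312), (36.196224212646484, 86.1523666381836), 63.92464065551758) [[565.8, 381.7, 22.0], [656.8, 204.2, 22.0], [581.1, 165.3, 22.0], [490.9, 342.2, 22.0]]
wood ((348.5, 102.0), (36.0, 37.0), 90.0) [[823.1, -32.5, 22.0], [824.2, -119.6, 22.0], [738.4, -120.2, 22.0], [737.3, -33.5, 22.0]]
clamppivot [578.  40.  50.]
knob [641.  39.  72.]
stand [ 493. -378.   50.]
pot [532. 161.  36.]
pot [361. -83.  36.]
pot [ 355. -185.   36.]
bowl [777. 173.  40.]
glue [ 680. -395.   60.]
```

View pics/crop1.png

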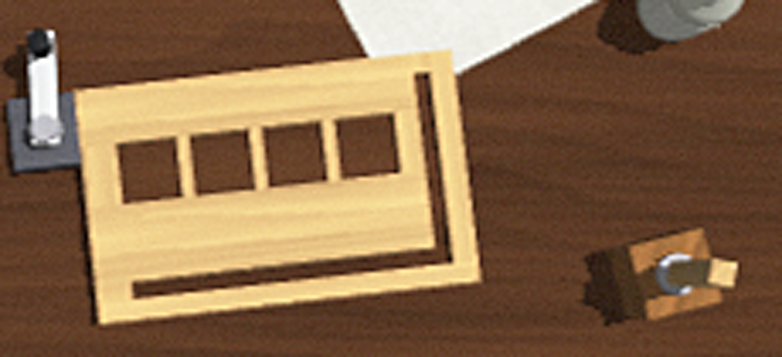

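The crop shows pockets in a row, the groove as expected, and the clamp open with its knob away from the robot. The stylus stands in its block. Next: move over the plaque for a closer look.

Call:
send_rows(
  steps=[
    [0,0,0,0,0,-1,85],
    [0,0,0,0,0,-1,85],
    [0,0,0,0,0,-1,85],
    [0,0,0,0,0,-1,85],
    [0,0,0,0,0,-1,85],
  ],
)

```text
clock: 0.57
position: [180.1, -519.4, 230.9]
orientation: [-180.0, -0.0, 49.4]
ft_force: [-0.5, 0.8, -0.4]
gripper_width: 84.9
gripper_force: 0.0
```

Call:
send_rows(
  steps=[
    [0,0,0,0,0,-1,85],
    [0,0,0,0,0,-1,85],
    [0,0,0,0,0,-1,85],
    [0,0,0,0,0,-1,85],
    [0,0,0,0,0,-1,85],
  ],
)

```text
clock: 0.98
position: [180.2, -519.4, 230.9]
orientation: [-180.0, -0.0, 79.4]
ft_force: [0.0, -1.5, -0.3]
gripper_width: 84.9
gripper_force: 0.0
```

Call:
send_rows(
  steps=[
    [0,0,0,0,0,-1,85],
    [0,0,0,0,0,-1,85],
    [0,0,0,0,0,-1,85],
    [0.72,0.86,-0.12,0,0,0,85],
    [0.72,0.86,-0.12,0,0,0,85],
  ],
)

```text
clock: 1.4
position: [225.6, -470.4, 237.8]
orientation: [-180.0, -0.1, 96.9]
ft_force: [1.1, 0.5, 0.5]
gripper_width: 84.8
gripper_force: 0.0
```

Call:
send_rows(
  steps=[
    [0.72,0.86,-0.12,0,0,0,85],
    [0.72,0.86,-0.12,0,0,0,85],
    [0.72,0.86,-0.12,0,0,0,85],
    [0.72,0.86,-0.12,0,0,0,85],
    [0.72,0.86,-0.12,0,0,0,85],
  ],
)

```text
clock: 1.82
position: [341.4, -345.7, 256.5]
orientation: [-180.0, -0.0, 97.1]
ft_force: [0.7, -0.4, -0.4]
gripper_width: 85.1
gripper_force: 0.0
```

Call:
send_rows(
  steps=[
    [0.72,0.86,-0.12,0,0,0,85],
    [0.72,0.86,-0.12,0,0,0,85],
    [0.72,0.86,-0.12,0,0,0,85],
    [0.72,0.86,-0.12,0,0,0,85],
    [0.72,0.86,-0.12,0,0,0,85],
  ],
)

```text
clock: 2.23
position: [456.0, -222.5, 274.5]
orientation: [-180.0, -0.0, 97.1]
ft_force: [0.9, -0.5, 0.2]
gripper_width: 85.1
gripper_force: 0.0
```

Call:
send_rows(
  steps=[
    [0.72,0.86,-0.12,0,0,0,85],
    [0.72,0.86,-0.12,0,0,0,85],
    [0.72,0.86,-0.12,0,0,0,85],
    [0.72,0.86,-0.12,0,0,0,85],
    [0,0,0,0,0,0,85],
  ],
)

```text
clock: 2.65
position: [550.2, -121.5, 289.0]
orientation: [179.9, -0.1, 97.5]
ft_force: [0.3, -0.8, 0.3]
gripper_width: 84.9
gripper_force: 0.0
```

```bash
python3 - <<'E'
from h import *
s=telemetry.sense(); print(s["clock"],s["position"],s["orientation"],s["joint_pos"].round(1))
im,c=grab("wrist","w1.png"); np.save("w1c.npy",c,allow_pickle=True)
E
```

```text
2.65 [ 550.2166859  -121.50603873  289.04886532] [ 1.79854995e+02 -7.66178422e-02  9.74628951e+01] [-20.   18.3  -3.   68.5   0.1  62.5]
```

View pics/w1.png

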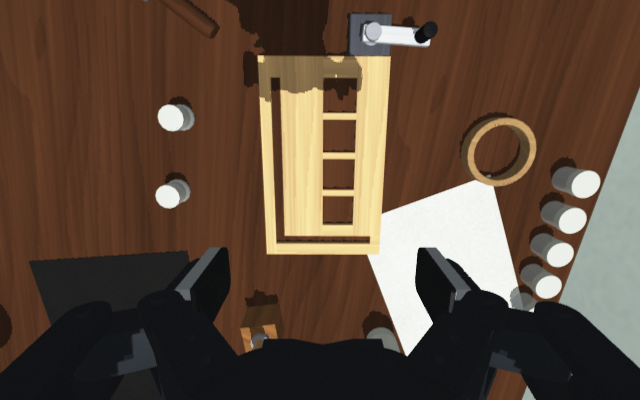

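The wrist view shows the plaque at (258–391, 55–254), with four pockets down the middle, groove left and bottom, the clamp pivot at (373,32) and its knob at (428,32). I'll measure the plaque here and combine it with the top view.

```bash
python3 - <<'E'
from h import *
im=cv2.imread("pics/w1.png"); c=np.load("w1c.npy",allow_pickle=True).item()
print("cam",(-c["R"].T@c["t"]).round(1))
def meas(im,c,name,vmin):
    H,S,V=cv2.split(cv2.cvtColor(im,cv2.COLOR_BGR2HSV))
    m=((H>13)&(H<30)&(S>50)&(V>vmin)).astype(np.uint8)
    n,l,st,ct=cv2.connectedComponentsWithStats(m)
    k=l[230,300] if name=="w" else l[212,330]
    p=(l==k).astype(np.uint8)
    cs,h=cv2.findContours(p,cv2.RETR_CCOMP,cv2.CHAIN_APPROX_NONE)
    for q,hh in zip(cs,h[0]):
        a=cv2.contourArea(q)
        if a<60: continue
        w=onplane(c,q.reshape(-1,2),22)[:,:2].astype(np.float32)
        r=cv2.minAreaRect(w)
        print(name,"hole" if hh[3]>=0 else "outer",int(a),np.round(r[0],1),np.round(r[1],1),round(r[2],2))
meas(im,c,"w",100)
meas(cv2.imread("pics/top0.png"),imaging.get_calibration("top"),"t",110)
print(onplane(c,[(373,32),(428,32),(175,117),(172,195)],60).round(0))
E
```

```text
cam [542.7 -54.2 431.7]
w outer 24258 [ 553.  -118.9] [161.5 260.8] 7.21
w hole 860 [ 581.1 -179.7] [42.6 41.5] 7.47
w hole 953 [ 574.8 -130.9] [42.8 40.4] 7.49
w hole 1085 [568.4 -81.1] [43.1 41.6] 7.5
w hole 1191 [562.5 -32.1] [44.1 42.5] 7.49
w hole 2094 [ 552.6 -122. ] [131.3 220.2] 7.46
t outer 7707 [ 552.3 -119. ] [162.6 263. ] 7.15
t hole 326 [561.7 -32.2] [44.7 44.1] 7.1
t hole 319 [567.8 -81.7] [44.5 43.3] 6.94
t hole 318 [ 573.8 -131.1] [44.2 43.8] 7.42
t hole 317 [ 579.6 -181. ] [44.5 43.2] 6.47
t hole 750 [ 552.4 -123. ] [133.7 221.4] 7.06
[[ 587.   34.   60.]
 [ 645.   42.   60.]
 [ 377.  -82.   60.]
 [ 374. -176.   60.]]
```

Call:
send_rows(
  steps=[
    [0.92,-0.19,0.07,0,0,0,85],
    [0.92,-0.19,0.07,0,0,0,85],
    [0.92,-0.19,0.07,0,0,0,85],
    [0.92,-0.19,0.07,0,0,0,85],
    [0.92,-0.19,0.07,0,0,0,85],
  ],
)

```text
clock: 3.12
position: [500.2, 8.0, 277.9]
orientation: [-179.9, 0.0, 97.0]
ft_force: [0.6, 0.6, -0.7]
gripper_width: 84.6
gripper_force: 0.0
```

Call:
send_rows(
  steps=[
    [0.92,-0.19,0.07,0,0,0,85],
    [0.92,-0.19,0.07,0,0,0,85],
    [0.92,-0.19,0.07,0,0,0,85],
    [0.92,-0.19,0.07,0,0,0,85],
    [0.92,-0.19,0.07,0,0,0,85],
  ],
)

```text
clock: 3.53
position: [455.1, 141.4, 267.6]
orientation: [-180.0, 0.0, 97.0]
ft_force: [1.1, 0.4, 0.4]
gripper_width: 85.1
gripper_force: 0.0
```

Call:
send_rows(
  steps=[
    [0.92,-0.19,0.07,0,0,0,85],
    [0.92,-0.19,0.07,0,0,0,85],
    [0.92,-0.19,0.07,0,0,0,85],
    [0.92,-0.19,0.07,0,0,0,85],
    [0,0,0,0,0,0,85],
  ],
)

```text
clock: 3.95
position: [417.8, 250.3, 258.8]
orientation: [-179.9, -0.1, 97.3]
ft_force: [-0.4, -0.6, 0.2]
gripper_width: 84.8
gripper_force: 0.0
```

```bash
python3 - <<'E'
from h import *
s=telemetry.sense(); print(s["clock"],s["position"],s["orientation"],s["joint_pos"].round(1))
im,c=grab("wrist","w2.png"); np.save("w2c.npy",c,allow_pickle=True)
H,S,V=cv2.split(cv2.cvtColor(im,cv2.COLOR_BGR2HSV))
m=((H<12)&(S>110)&(V>110))
for b in blobs(m,200):
    u=cv2.minAreaRect(b); print(np.round(u[0]),np.round(u[1]))
    for z in (0,18,40):
        r=cv2.minAreaRect(onplane(c,b.reshape(-1,2),z)[:,:2].astype(np.float32)); print(z,np.round(r[0],1),np.round(r[1],1),round(r[2],1))
E
```

```text
3.95 [417.83548015 250.32671795 258.84533442] [-1.79904920e+02 -7.09338734e-02  9.73469529e+01] [ 2.220e+01  1.100e+01 -1.720e+01  6.180e+01  1.000e-01  1.048e+02]
[294. 116.] [31. 31.]
0 [376.5 307.4] [37.8 36.5] 24.9
18 [378.  307.8] [36.1 34.8] 24.9
40 [379.9 308.4] [34.  32.8] 24.9
[447. 214.] [30. 34.]
0 [593.1 207.1] [43.9 46.3] 25.6
18 [585.  212.1] [41.9 44.2] 25.6
40 [575.  218.1] [39.5 41.7] 25.6
```

View pics/w2.png

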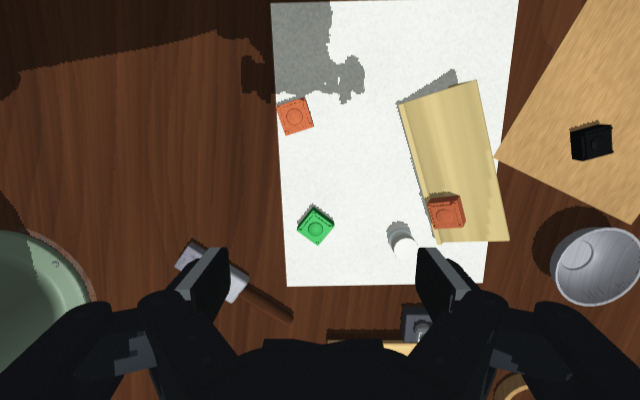

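The wrist view shows the table tile at (294,116), which fits a 36 mm square at 18 mm height. The rack tile is at (447,214), green decoy at (315,225), pot at (400,240). I'm going for the table tile.

Call:
send_rows(
  steps=[
    [0,0,0,0,0,-0.98,70],
    [0,0,0,0,0,-0.98,70],
    [0,0,0,0,0,-0.98,70],
    [0.33,-0.06,0.9,0,0,0,70],
    [0.33,-0.06,0.9,0,0,0,70],
  ],
)

```text
clock: 4.42
position: [410.2, 263.4, 206.2]
orientation: [179.8, 0.0, 114.6]
ft_force: [-0.3, 0.6, -1.1]
gripper_width: 69.9
gripper_force: 0.0
```

Call:
send_rows(
  steps=[
    [0.33,-0.06,0.9,0,0,0,70],
    [0.33,-0.06,0.9,0,0,0,70],
    [0.33,-0.06,0.9,0,0,0,70],
    [0.33,-0.06,0.9,0,0,0,70],
    [0.33,-0.06,0.9,0,0,0,70],
  ],
)

```text
clock: 4.83
position: [379.7, 304.3, 69.4]
orientation: [180.0, 0.0, 114.6]
ft_force: [-0.1, 0.6, 0.2]
gripper_width: 70.0
gripper_force: 0.0
```

Call:
send_rows(
  steps=[
    [0,0,0,0,0,0,70],
    [0,0,0,0,0,0,70],
  ],
)

```text
clock: 5.0
position: [378.6, 303.9, 69.7]
orientation: [-179.8, 0.1, 114.7]
ft_force: [-1.1, 0.0, 0.0]
gripper_width: 69.7
gripper_force: 0.0
```

```bash
python3 - <<'E'
from h import *
s=telemetry.sense(); print(s["clock"],s["position"],s["orientation"])
im,c=grab("wrist","w3.png")
H,S,V=cv2.split(cv2.cvtColor(im,cv2.COLOR_BGR2HSV))
for b in blobs((H<12)&(S>110)&(V>90),400):
    u=cv2.minAreaRect(b)
    for z in (0,18):
        r=cv2.minAreaRect(onplane(c,b.reshape(-1,2),z)[:,:2].astype(np.float32)); print(np.round(u[0]),z,np.round(r[0],1),np.round(r[1],1),round(r[2],1))
print(rel([377.7,307.7,6],[180,0,114.9]))
E
```

```text
5.0 [378.58176993 303.85601992  69.74043861] [-1.79788860e+02  6.18285922e-02  1.14718098e+02]
[322. 210.] 0 [380.3 303.4] [38.5 39.5] 24.9
[322. 210.] 18 [377.9 308.7] [35.3 36.1] 24.9
[18. 49.] 0 [164.5 318.7] [65.4  7.9] 88.9
[18. 49.] 18 [180.4 322.8] [59.9  7.2] 88.9
[178.  38.] 0 [253.2 366.9] [ 6.  46.5] 0.2
[178.  38.] 18 [261.6 366.9] [ 5.5 42.6] 0.2
(array([ 0.128, -0.025,  2.168]), array([-0.005,  0.007, -0.034]))
```

View pics/w3.png

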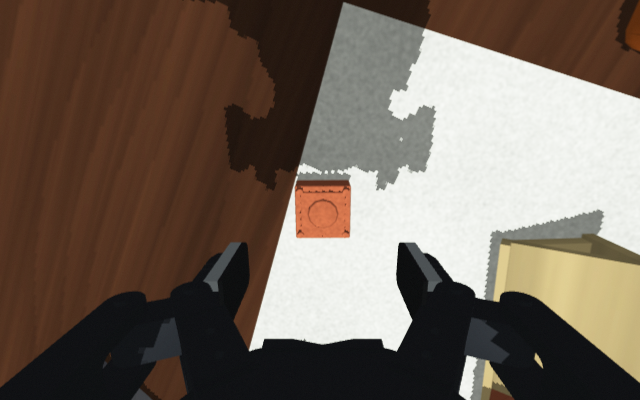

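The tile is square to the fingers and centred between them at (322,210). Descend and grip.

Call:
send_rows(
  steps=[
    [0.07,-0.01,0.7,0,0,0,70],
    [0.07,-0.01,0.7,0,0,0,70],
    [0,0,0.7,0,0,0,70],
    [0,0,0,0,0,0,70],
    [0,0,0,0,0,0,36],
  ],
  newtons=60,
)

```text
clock: 5.47
position: [378.1, 308.8, 8.6]
orientation: [180.0, 0.0, 114.7]
ft_force: [-1.2, 0.6, -0.2]
gripper_width: 59.7
gripper_force: 0.0
```

Call:
send_rows(
  steps=[
    [0,0,0,0,0,0,20],
    [0,0,0,0,0,0,20],
    [0,0,0,0,0,0,20],
    [0,0,0,0,0,0,20],
    [0,0,0,0,0,0,20],
  ],
)

```text
clock: 5.88
position: [378.8, 309.8, 9.8]
orientation: [179.8, 0.0, 114.7]
ft_force: [0.1, -0.9, 7.9]
gripper_width: 34.1
gripper_force: 59.7
```

Call:
send_rows(
  steps=[
    [0,0,-0.5,0,0,0,20],
    [0,0,-0.5,0,0,0,20],
    [0,0,-0.6,0,0,0,20],
    [0,0,-0.6,0,0,0,20],
    [0,0,0,0,0,0,20],
  ],
)

```text
clock: 6.3
position: [379.8, 310.8, 77.8]
orientation: [179.6, -0.0, 114.8]
ft_force: [0.5, 1.0, -0.3]
gripper_width: 33.7
gripper_force: 60.2
```

```bash
python3 - <<'E'
from h import *
im,c=grab("wrist"); cv2.imwrite("pics/w4.png",cv2.resize(im[150:330,180:460],None,fx=2.5,fy=2.5))
s=telemetry.sense();print(s["position"],s["gripper_width"])
R=Ro.from_euler('xyz',s["orientation"],degrees=True)
for z in(-19,-10,0,5): print(z,[proj(c,s["position"]+R.apply([0,y,z])).round(0).tolist() for y in(-18,18)])
E
```

```text
[379.2132065  310.39125495  76.31364929] 34.253948541720476
-19 [[[276.0, 270.0]], [[358.0, 270.0]]]
-10 [[[279.0, 260.0]], [[356.0, 261.0]]]
0 [[[282.0, 251.0]], [[354.0, 251.0]]]
5 [[[283.0, 247.0]], [[353.0, 247.0]]]
```

View pics/w4.png

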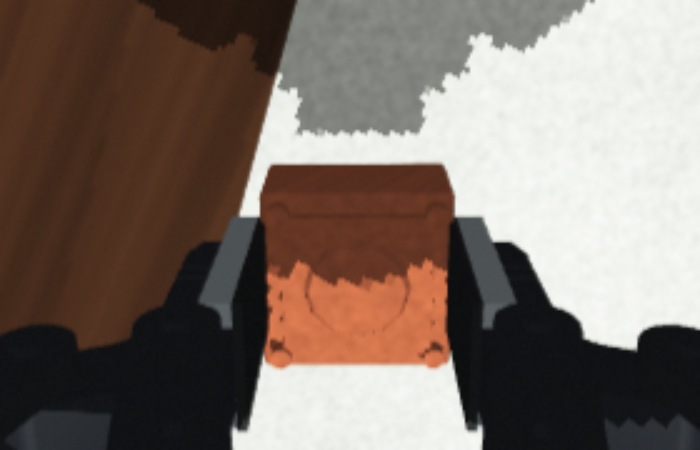

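The tile is held straight: its far face is at crop rows 165–195 and the pad tips' far corners are around row 218. I'll compute the depth along the fingers.

```bash
python3 - <<'E'
from h import *
c=imaging.get_calibration("wrist");s=telemetry.sense()
R=Ro.from_euler('xyz',s["orientation"],degrees=True)
for x in (18,11):
  for z in range(-20,12,4): print(x,z,((proj(c,s["position"]+R.apply([x,18,z]))[0]-[180,150])*2.5).round(0))
E
```

```text
18 -20 [454. 209.]
18 -16 [451. 201.]
18 -12 [448. 192.]
18 -8 [446. 184.]
18 -4 [443. 177.]
18 0 [441. 170.]
18 4 [439. 163.]
18 8 [437. 157.]
11 -20 [452. 248.]
11 -16 [450. 238.]
11 -12 [447. 229.]
11 -8 [445. 220.]
11 -4 [442. 212.]
11 0 [440. 204.]
11 4 [438. 197.]
11 8 [436. 190.]
```

Tips sit well above the tile's back, as wanted. Carry it to the pocket at plaque (20, −64).

Call:
send_rows(
  steps=[
    [0,0,-0.55,0,0,0.97,20],
    [0,0,-0.55,0,0,0.97,20],
    [0,0,-0.55,0,0,0.97,20],
    [-0.5,0.13,0,0,0,0,20],
    [-0.9,0.24,0,0,0,0,20],
  ],
)

```text
clock: 6.77
position: [393.8, 270.5, 124.0]
orientation: [179.9, -0.1, 97.5]
ft_force: [0.4, 0.5, 0.0]
gripper_width: 33.9
gripper_force: 60.2
```

Call:
send_rows(
  steps=[
    [-0.9,0.24,0,0,0,0,20],
    [-0.9,0.24,0,0,0,0,20],
    [-0.9,0.24,0,0,0,0,20],
    [-0.9,0.24,0,0,0,0,20],
    [-0.9,0.24,0,0,0,0,20],
  ],
)

```text
clock: 7.18
position: [446.4, 138.3, 122.8]
orientation: [-180.0, -0.0, 97.3]
ft_force: [0.2, 0.5, -0.6]
gripper_width: 33.7
gripper_force: 60.2
```

Call:
send_rows(
  steps=[
    [-0.9,0.24,0,0,0,0,20],
    [-0.9,0.24,0,0,0,0,20],
    [-0.9,0.24,0,0,0,0,20],
    [-0.9,0.24,0,0,0,0,20],
    [-0.9,0.24,0,0,0,0,20],
  ],
)

```text
clock: 7.6
position: [499.2, 8.9, 122.7]
orientation: [-180.0, -0.0, 97.3]
ft_force: [0.4, 0.6, -1.0]
gripper_width: 34.8
gripper_force: 40.4
```

Call:
send_rows(
  steps=[
    [-0.9,0.24,0,0,0,0,20],
    [-0.9,0.24,0,0,0,0,20],
    [-0.9,0.24,0,0,0,0,20],
    [-0.9,0.24,0,0,0,0,20],
    [-0.9,0.24,0,0,0,0,20],
  ],
)

```text
clock: 8.02
position: [552.1, -120.4, 122.6]
orientation: [-180.0, -0.0, 97.3]
ft_force: [-0.3, 0.1, 0.4]
gripper_width: 33.8
gripper_force: 63.7
```

Call:
send_rows(
  steps=[
    [-0.9,0.24,0,0,0,0,20],
    [-0.9,0.24,0,0,0,0,20],
    [-0.5,0.25,0.6,0,0,0,20],
    [0,0,0.6,0,0,0,20],
    [0,0,0.6,0,0,0,20],
  ],
)

```text
clock: 8.43
position: [583.0, -186.3, 68.0]
orientation: [180.0, 0.0, 97.2]
ft_force: [-0.1, 0.6, -1.0]
gripper_width: 33.7
gripper_force: 63.7
```

```bash
python3 - <<'E'
from h import *
s=telemetry.sense(); print(s["clock"],s["position"],s["orientation"],s["gripper_width"])
print(rel([580.5,-180.3,30],[180,0,97.25]))
im,c=grab("wrist","w5.png")
R=Ro.from_euler('xyz',s["orientation"],degrees=True)
H,S,V=cv2.split(cv2.cvtColor(im,cv2.COLOR_BGR2HSV))
b=blobs((H<12)&(S>100)&(V>60),400)
for q in b[:2]: print(cv2.boundingRect(q))
E
```

```text
8.4333 [ 583.01592989 -186.25589408   68.04741968] [1.79952281e+02 3.26898993e-02 9.71963597e+01] 33.69853781143052
(array([ 0.208, -0.059,  1.268]), array([ 0.008,  0.005, -0.009]))
(0, 0, 171, 363)
(414, 0, 226, 215)
```

View pics/w5.png

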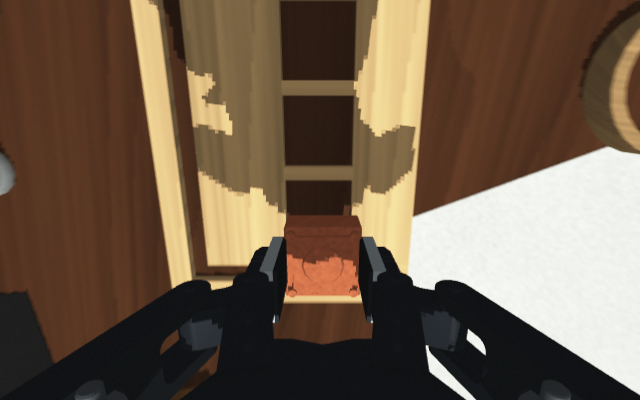

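The tile is still held after a brief grip dip, and it is above the last pocket with its columns (285–361) in line with the pocket's. Lower it.

Call:
send_rows(
  steps=[
    [0.1,-0.03,0.3,0,0,0,20],
    [0.1,-0.03,0.3,0,0,0,20],
    [0,0,0.3,0,0,0,20],
    [0,0,0.2,0,0,0,20],
    [0,0,0,0,0,0,20],
  ],
)

```text
clock: 8.9
position: [579.3, -178.3, 34.9]
orientation: [-179.9, -0.0, 97.3]
ft_force: [0.1, 0.1, -1.1]
gripper_width: 34.0
gripper_force: 63.7
```

Call:
send_rows(
  steps=[
    [0,0,0.08,0,0,0,20],
    [0,0,0.08,0,0,0,20],
    [0,0,0,0,0,0,20],
  ],
)

```text
clock: 9.15
position: [580.2, -179.0, 31.2]
orientation: [180.0, 0.0, 97.3]
ft_force: [0.5, -0.5, 0.4]
gripper_width: 33.8
gripper_force: 63.7
```

Call:
send_rows(
  steps=[
    [-0.03,0,0.07,0,0,0,20],
    [0,0,0,0,0,0,20],
  ],
)

```text
clock: 9.32
position: [580.2, -180.1, 29.1]
orientation: [180.0, 0.0, 97.3]
ft_force: [0.7, 0.5, -0.9]
gripper_width: 34.0
gripper_force: 63.7
```

Call:
send_rows(
  steps=[
    [0,0,0.07,0,0,0,20],
    [0,0,0,0,0,0,20],
  ],
)

```text
clock: 9.48
position: [580.0, -179.9, 26.8]
orientation: [-180.0, -0.0, 97.3]
ft_force: [-1.2, -0.0, -0.4]
gripper_width: 33.8
gripper_force: 63.7
```

Call:
send_rows(
  steps=[
    [0,0,0.05,0,0,0,20],
    [0,0,0,0,0,0,20],
  ],
)

```text
clock: 9.65
position: [580.0, -179.8, 25.2]
orientation: [-180.0, -0.0, 97.3]
ft_force: [0.5, -0.9, -0.5]
gripper_width: 33.6
gripper_force: 63.7
```

Call:
send_rows(
  steps=[
    [0,0,0.04,0,0,0,20],
    [0,0,0,0,0,0,20],
  ],
)

```text
clock: 9.82
position: [580.1, -179.8, 24.9]
orientation: [180.0, 0.0, 97.3]
ft_force: [-1.5, -0.1, 3.8]
gripper_width: 34.1
gripper_force: 64.2
```

Call:
send_rows(
  steps=[
    [0,0,0,0,0,0,45],
    [0,0,0,0,0,0,60],
    [0,0,0,0,0,0,60],
    [0,0,0,0,0,0,60],
    [0,0,-0.3,0,0,0,60],
  ],
)

```text
clock: 10.23
position: [578.8, -179.3, 31.9]
orientation: [-179.8, -0.1, 97.3]
ft_force: [-0.7, -0.0, -0.6]
gripper_width: 59.9
gripper_force: 0.0
```

Call:
send_rows(
  steps=[
    [0,0,-0.8,0,0,0,70],
    [0,0,-0.9,0,0,0,70],
    [0,0,-0.9,0,0,0,70],
    [0,0,-0.9,0,0,0,70],
    [0,0,0,0,0,0,70],
  ],
)

```text
clock: 10.65
position: [583.5, -181.3, 144.8]
orientation: [179.5, 0.3, 97.3]
ft_force: [1.7, -0.1, 0.5]
gripper_width: 70.0
gripper_force: 0.0
```

```bash
python3 - <<'E'
from h import *
s=telemetry.sense(); print(s["clock"],s["position"],s["orientation"])
im,c=grab("wrist","w6.png")
H,S,V=cv2.split(cv2.cvtColor(im,cv2.COLOR_BGR2HSV))
cv2.imwrite("pics/w6c.png",cv2.resize(im[60:320,160:480],None,fx=2,fy=2))
for z in(33,38):
  pass
t,ct=grab("top"); H,S,V=cv2.split(cv2.cvtColor(t,cv2.COLOR_BGR2HSV))
for b in blobs((H<12)&(S>110)&(V>120),40):
    u=cv2.minAreaRect(b); print(np.round(u[0]),onplane(ct,u[0],33)[0].round(1),np.round(u[1]))
E
```

```text
10.65 [ 583.49923061 -181.28073939  144.83756416] [179.52899704   0.28617973  97.30959276]
[220. 187.] [576.1 217.5  33. ] [17. 17.]
[391. 188.] [ 579.3 -175.6   33. ] [15. 12.]
```

View pics/w6c.png

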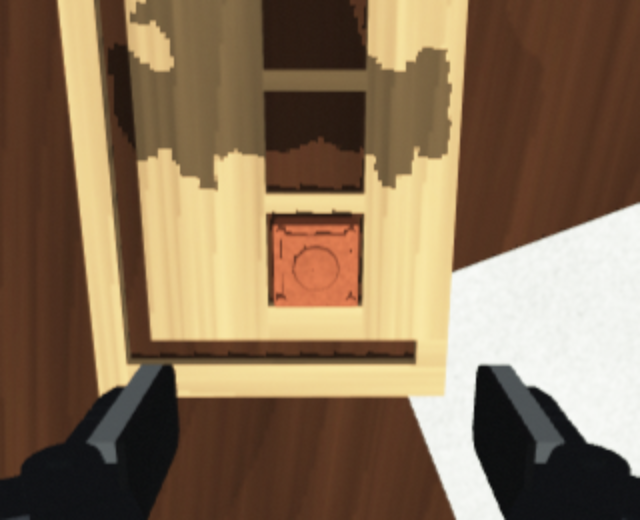

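The tile sits inside its pocket with even gaps all round, so it is seated. Next, the rack tile: I'll move to a standoff, yaw to about 205° and tilt 34°.

Call:
send_rows(
  steps=[
    [0.9,-0.04,-0.13,0,0,0,70],
    [0.9,-0.04,-0.13,0,0,0,70],
    [0.9,-0.04,-0.13,0,0,0,70],
    [0.9,-0.04,-0.13,0,0,0,70],
    [0.9,-0.04,-0.13,0,0,0,70],
  ],
)

```text
clock: 11.17
position: [555.5, -45.4, 156.6]
orientation: [-179.9, -0.1, 97.3]
ft_force: [-0.8, -0.4, -0.1]
gripper_width: 69.7
gripper_force: 0.0
```

Call:
send_rows(
  steps=[
    [0.9,-0.04,-0.13,0,0,0,70],
    [0.9,-0.04,-0.13,0,0,0,70],
    [0.9,-0.04,-0.13,0,0,0,70],
    [0.9,-0.04,-0.13,0,0,0,70],
    [0.9,-0.04,-0.13,0,0,0,70],
  ],
)

```text
clock: 11.58
position: [532.4, 87.7, 176.2]
orientation: [-179.9, -0.0, 97.3]
ft_force: [0.1, 0.2, -0.1]
gripper_width: 69.7
gripper_force: 0.0
```

Call:
send_rows(
  steps=[
    [0.9,-0.04,-0.13,0,0,0,70],
    [0.9,-0.04,-0.13,0,0,0,70],
    [0.9,-0.04,-0.13,0,0,0,70],
    [0.8,-0.04,-0.13,0,0,0,70],
    [0,0,0,0,0,-1,70],
  ],
)

```text
clock: 12.0
position: [514.2, 193.6, 192.4]
orientation: [-179.9, -0.1, 103.7]
ft_force: [-0.4, -1.7, -0.1]
gripper_width: 69.9
gripper_force: 0.0
```

Call:
send_rows(
  steps=[
    [0,0,0,0,0,-1,70],
    [0,0,0,0,0,-1,70],
    [0,0,0,0,0,-1,70],
    [0,0,0,0,0,-1,70],
    [0,0,0,0,0,-1,70],
  ],
)

```text
clock: 12.42
position: [514.7, 189.8, 191.5]
orientation: [-179.9, -0.1, 133.6]
ft_force: [-0.4, 1.1, -0.1]
gripper_width: 70.2
gripper_force: 0.0
```

Call:
send_rows(
  steps=[
    [0,0,0,0,0,-1,70],
    [0,0,0,0,0,-1,70],
    [0,0,0,0,0,-1,70],
    [0,0,0,0,0,-1,70],
    [0,0,0,0,0,-1,70],
  ],
)

```text
clock: 12.83
position: [514.8, 189.7, 191.5]
orientation: [-179.9, -0.1, 163.6]
ft_force: [-0.1, -0.6, -0.3]
gripper_width: 69.9
gripper_force: 0.0
```

Call:
send_rows(
  steps=[
    [0,0,0,0,0,-1,70],
    [0,0,0,0,0,-1,70],
    [0,0,0,0,0,-1,70],
    [0,0,0,0,0,-1,70],
    [0,0,0,0,0,-1,70],
  ],
)

```text
clock: 13.25
position: [514.7, 189.7, 191.5]
orientation: [180.0, -0.2, -166.4]
ft_force: [-0.4, -0.2, -0.4]
gripper_width: 69.7
gripper_force: 0.0
```

Call:
send_rows(
  steps=[
    [0,0,0,0,0,-1,70],
    [0,0,0,0,0,-1,70],
    [0,0,0,0,-0.94,0,70],
    [0,0,0,0,-0.94,0,70],
    [0,0,0,0,-0.94,0,70],
  ],
)

```text
clock: 13.67
position: [515.4, 190.0, 191.7]
orientation: [180.0, 17.1, -154.7]
ft_force: [0.3, -0.5, -0.4]
gripper_width: 69.7
gripper_force: 0.0
```

Call:
send_rows(
  steps=[
    [0,0,0,0,-0.94,0,70],
    [0,0,0,0,-0.94,0,70],
    [0,0,0,0,-0.94,0,70],
    [0,0,0,0,0,0,70],
    [0,0,0,0,0,0,70],
  ],
)

```text
clock: 14.08
position: [512.6, 189.2, 190.3]
orientation: [179.9, 33.4, -154.8]
ft_force: [0.6, -0.1, 0.9]
gripper_width: 70.1
gripper_force: 0.0
```

```bash
python3 - <<'E'
from h import *
s=telemetry.sense(); print(s["clock"],s["position"],s["orientation"],s["joint_pos"].round(1))
R=Ro.from_euler('xyz',s["orientation"],degrees=True).as_matrix(); print(R.round(3))
im,c=grab("wrist","w7.png"); np.save("w7c.npy",c,allow_pickle=True)
E
```

```text
14.0833 [512.57746014 189.22561195 190.30890059] [ 179.88093635   33.42524477 -154.80237731] [  6.8   1.3 -51.1   5.5  10.1 -15.5]
[[-0.755 -0.427  0.498]
 [-0.355  0.904  0.236]
 [-0.551  0.002 -0.835]]
```

View pics/w7.png

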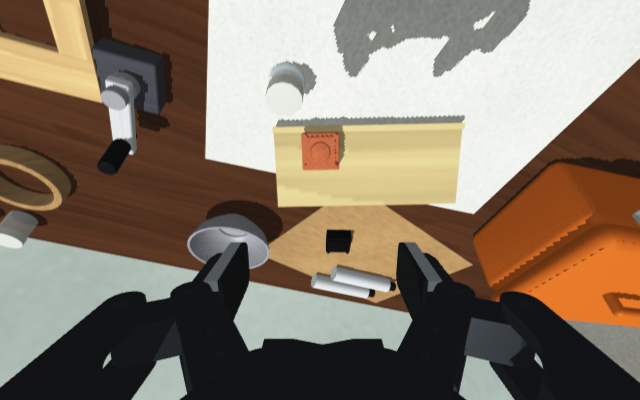

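The tile faces the tool squarely, at (321,151). Two-view check of its centre follows.

```bash
python3 - <<'E'
from h import *
L=lambda f:np.load(f,allow_pickle=True).item()
c2,c7,ct=L("w2c.npy"),L("w7c.npy"),imaging.get_calibration("top")
im=cv2.imread("pics/w7.png");H,S,V=cv2.split(cv2.cvtColor(im,cv2.COLOR_BGR2HSV))
m=(H<12)&(S>110)&(V>90)
for b in blobs(m,300):
    r=cv2.minAreaRect(b)
    if abs(r[0][0]-321)<20: print(r); u7=r[0]
print("w7-w2",two(c7,u7,c2,(447,213)),"w7-top",two(c7,u7,ct,(220.1,186.7)),"w2-top",two(c2,(447,213),ct,(220.1,186.7)))
# rack low/high edges from w7: low edge lip z~?, rack direction
for z in (5,10,57):
    p=onplane(c7,[(275,127),(463,119),(278,206),(457,203)],z); print(z,p.round(0).tolist(), [np.degrees(np.arctan2(p[i][0]-p[i+1][0],p[i+1][1]-p[i][1])).round(1) for i in(0,2)])
a=cv2.resize(im[110:215,260:475],None,fx=3.5,fy=3.5,interpolation=cv2.INTER_CUBIC);cv2.imwrite("pics/w7c.png",a)
E
```

```text
((320.0, 150.5), (37.0, 36.0), 90.0)
w7-w2 (array([578.40155201, 217.54830705,  31.25842232]), np.float64(1.009989606375436)) w7-top (array([576.12266555, 217.12115817,  33.44580433]), np.float64(0.46039650790027176)) w2-top (array([576.69879736, 217.68175262,  34.43923241]), np.float64(1.7478965077472024))
5 [[589.0, 172.0, 5.0], [500.0, 340.0, 5.0], [709.0, 217.0, 5.0], [603.0, 429.0, 5.0]] [np.float64(28.1), np.float64(26.6)]
10 [[586.0, 171.0, 10.0], [498.0, 336.0, 10.0], [703.0, 215.0, 10.0], [599.0, 423.0, 10.0]] [np.float64(28.1), np.float64(26.6)]
57 [[551.0, 164.0, 57.0], [479.0, 299.0, 57.0], [647.0, 200.0, 57.0], [562.0, 371.0, 57.0]] [np.float64(28.1), np.float64(26.6)]
```

View pics/w7c.png

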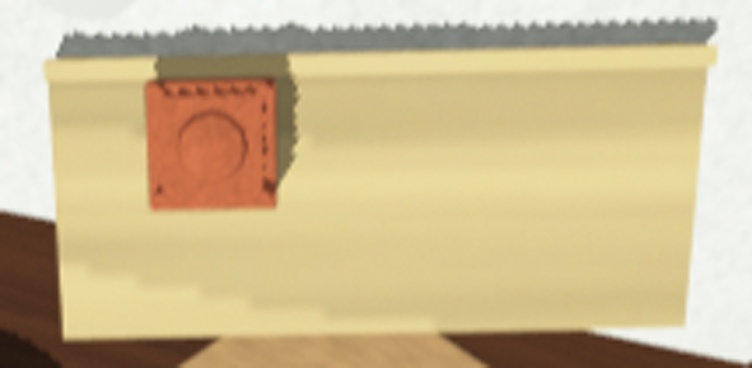

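The tile is square on the slope and clear of the lip, and the rack yaw comes out at about 26.9° (its 190 mm width checks). I'll compute the approach.

```bash
python3 - <<'E'
from h import *
t=np.array([578.2,218.2,29.4]); rpy=[180,34,-153.1]
z=Ro.from_euler('xyz',rpy,degrees=True).as_matrix()[:,2]
print("rot",rel(t-60*z,rpy))
s=telemetry.sense();R=Ro.from_euler('xyz',rpy,degrees=True)
print((R.inv().apply(t-60*z-s["position"])/30).round(3), t-60*z)
E
```

```text
rot (array([ 1.125, -0.066,  3.799]), array([-0.147, -0.057, -0.226]))
[ 1.15  -0.097  3.791] [548.27878901 203.02010328  79.14225435]
```

Call:
send_rows(
  steps=[
    [0,0,0,-0.15,-0.06,-0.23,70],
    [0.28,-0.02,0.94,0,0,0,70],
    [0.29,-0.02,0.95,0,0,0,70],
    [0.29,-0.03,0.95,0,0,0,70],
    [0.29,-0.03,0.95,0,0,0,70],
  ],
)

```text
clock: 14.55
position: [553.2, 204.2, 79.7]
orientation: [-179.9, 34.3, -153.0]
ft_force: [1.3, 0.0, -0.4]
gripper_width: 69.7
gripper_force: 0.0
```

Call:
send_rows(
  steps=[
    [0,0,0,0,0,0,70],
    [0,0,0,0,0,0,70],
  ],
)

```text
clock: 14.72
position: [549.8, 203.7, 77.7]
orientation: [179.9, 33.9, -153.0]
ft_force: [-0.1, -0.3, 0.4]
gripper_width: 70.2
gripper_force: 0.0
```

```bash
python3 - <<'E'
from h import *
t=np.array([578.2,218.2,29.4]); rpy=[180,34,-153.1]
s=telemetry.sense(); print(s["position"],s["orientation"]); print(rel(t,rpy))
im,c=grab("wrist","w8.png")
H,S,V=cv2.split(cv2.cvtColor(im,cv2.COLOR_BGR2HSV))
for b in blobs((H<12)&(S>110)&(V>80),600):
    r=cv2.minAreaRect(b)
    if 200<r[0][0]<440: print(r)
R=Ro.from_euler('xyz',rpy,degrees=True)
for d in (-4,0,4):
    C=t-(8+d)*R.as_matrix()[:,2]
    print(d,(proj(c,[C+R.apply([x,y,0]) for x,y in((18,-18),(18,18),(-18,18),(-18,-18))])).round(0).tolist())
E
```

```text
[549.77806545 203.71554581  77.68087539] [ 179.9439159    33.9498787  -153.04689114]
(array([ 1.700e-02, -1.000e-03,  1.929e+00]), array([ 0.014, -0.008,  0.007]))
((323.0, 215.0), (56.0, 56.0), 90.0)
((273.6600036621094, 328.3799743652344), (59.39697265625, 19.79899024963379), 8.130102157592773)
-4 [[295.0, 188.0], [351.0, 188.0], [350.0, 241.0], [296.0, 241.0]]
0 [[294.0, 190.0], [351.0, 190.0], [350.0, 243.0], [295.0, 243.0]]
4 [[294.0, 192.0], [352.0, 192.0], [351.0, 245.0], [295.0, 246.0]]
```

View pics/w8.png

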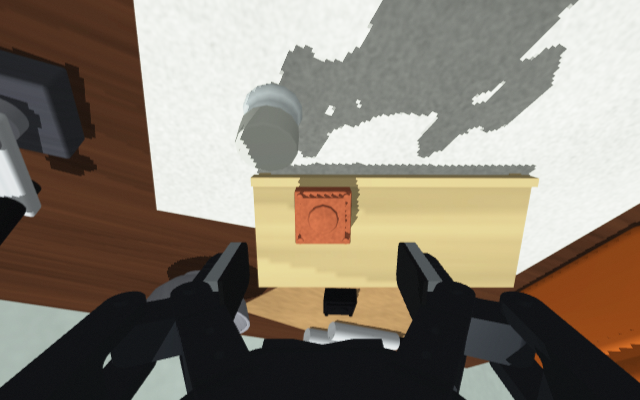

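The tile at (295–351, 187–243) matches the predicted outline at the assumed depth. Descend along the tool axis and grip.

Call:
send_rows(
  steps=[
    [0,0,0.5,0,0,0,70],
    [0,0,0.5,0,0,0,70],
    [0,0,0.5,0,0,0,70],
    [0,0,0.4,0,0,0,70],
    [0,0,0,0,0,0,70],
  ],
)

```text
clock: 15.18
position: [580.1, 218.5, 34.5]
orientation: [-179.9, 34.4, -153.0]
ft_force: [0.7, 0.5, 0.6]
gripper_width: 70.1
gripper_force: 0.0
```

Call:
send_rows(
  steps=[
    [0,0,0,0,0,0,45],
    [0,0,0,0,0,0,20],
    [0,0,0,0,0,0,20],
    [0,0,0,0,0,0,20],
    [0,0,0,0,0,0,20],
  ],
  newtons=60,
)

```text
clock: 15.6
position: [577.8, 217.8, 34.5]
orientation: [-179.9, 34.4, -153.0]
ft_force: [-6.0, -2.2, 10.5]
gripper_width: 33.6
gripper_force: 58.4
```

Call:
send_rows(
  steps=[
    [0,0,-0.5,0,0,0,20],
    [0,0,-0.7,0,0,0,20],
    [0,0,-0.8,0,0,0,20],
    [0,0,-0.8,0,0,0,20],
    [0,0,-0.8,0,0,0,20],
  ],
)

```text
clock: 16.02
position: [522.1, 189.9, 123.0]
orientation: [-180.0, 34.2, -153.0]
ft_force: [0.1, -0.3, 0.2]
gripper_width: 33.5
gripper_force: 60.6
```

Call:
send_rows(
  steps=[
    [0,0,0,0,0.94,0,20],
    [0,0,0,0,0.94,0,20],
    [0,0,0,0,0.94,0,20],
    [0,0,0,0,0.94,0,20],
    [0,0,0,0,0.94,0,20],
  ],
)

```text
clock: 16.43
position: [523.3, 190.2, 124.3]
orientation: [-179.9, 5.9, -153.0]
ft_force: [1.7, 0.4, -0.9]
gripper_width: 33.3
gripper_force: 60.6
```

Call:
send_rows(
  steps=[
    [0,0,0,0,0.94,0,20],
    [0,0,0,0,0,0.98,20],
    [0,0,0,0,0,0.98,20],
    [0,0,0,0,0,0.98,20],
    [0,0,0,0,0,0.33,20],
  ],
)

```text
clock: 16.85
position: [522.9, 190.3, 122.3]
orientation: [179.9, 0.4, -172.9]
ft_force: [0.0, -0.6, -0.9]
gripper_width: 33.7
gripper_force: 60.6
```

```bash
python3 - <<'E'
from h import *
s=telemetry.sense(); print(s["position"],s["orientation"],s["gripper_width"],s["joint_pos"].round(0))
print(rel([568.1,-81.5,110],[180,0,187.25]))
E
```

```text
[522.93092383 190.28534047 122.29298318] [ 179.89518824    0.3664764  -172.89447993] 33.73441637576746 [ 12.  25. -19.  46.   0.   5.]
(array([-0.371, -9.177,  0.395]), array([ 0.017,  0.061, -0.024]))
```

Call:
send_rows(
  steps=[
    [-0.04,-0.6,0,0.02,0.06,-0.02,20],
    [-0.04,-0.9,0,0,0,0,20],
    [-0.04,-0.9,0,0,0,0,20],
    [-0.04,-0.9,0,0,0,0,20],
    [-0.04,-0.9,0,0,0,0,20],
  ],
)

```text
clock: 17.27
position: [545.2, 65.0, 122.7]
orientation: [-180.0, 0.0, -172.5]
ft_force: [0.2, -0.4, -0.5]
gripper_width: 33.5
gripper_force: 60.6
```

Call:
send_rows(
  steps=[
    [-0.04,-0.9,0,0,0,0,20],
    [-0.04,-0.9,0,0,0,0,20],
    [-0.04,-0.9,0,0,0,0,20],
    [-0.03,-0.9,0,0,0,0,20],
    [-0.02,-0.9,0,0,0,0,20],
  ],
)

```text
clock: 17.68
position: [567.8, -68.4, 122.8]
orientation: [-180.0, 0.0, -172.6]
ft_force: [0.4, 1.2, -0.1]
gripper_width: 33.8
gripper_force: 60.6
```

Call:
send_rows(
  steps=[
    [0,-0.48,0,0,0,0,20],
    [0,0,0.6,0,0,0,20],
    [0,0,0.6,0,0,0,20],
    [0,0,0.6,0,0,0,20],
    [0,0,0,0,0,0,20],
  ],
)

```text
clock: 18.1
position: [567.0, -80.4, 65.1]
orientation: [179.9, -0.3, -172.6]
ft_force: [-0.6, 0.5, -0.8]
gripper_width: 33.3
gripper_force: 60.6
```

```bash
python3 - <<'E'
from h import *
s=telemetry.sense(); print(s["position"],s["orientation"],s["gripper_width"])
print(rel([568.1,-81.5,35],[180,0,187.25]))
im,c=grab("wrist","w9.png")
E
```

```text
[566.9732264  -80.44190685  65.11522914] [ 179.88071676   -0.28803582 -172.55604177] 33.29715421227719
(array([-0.038, -0.042,  1.004]), array([ 0.02 , -0.048,  0.032]))
```

View pics/w9.png

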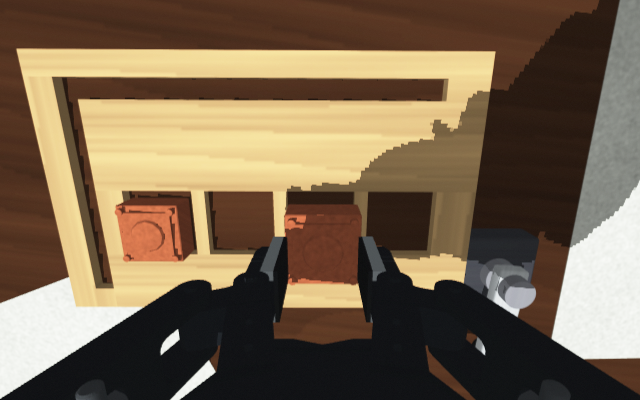

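The tile is over the third pocket (285–360). It looks a few mm further along tool +x than the first one was, so I'll measure that against w5.

```bash
python3 - <<'E'
from h import *
c=imaging.get_calibration("wrist");s=telemetry.sense()
R=Ro.from_euler('xyz',s["orientation"],degrees=True)
out=[]
for f in("w5","w9"):
    im=cv2.imread(f"pics/{f}.png"); out.append(cv2.resize(im[185:315,265:380],None,fx=3.4,fy=3.4,interpolation=cv2.INTER_CUBIC))
cv2.imwrite("pics/cmp.png",np.hstack(out))
for x in(18,22,-18,-14): print(x,[(z,((proj(c,s["position"]+R.apply([x,0,z]))[0][1]-185)*3.4).round(0)) for z in(-16,-12,-8,0,4,8)])
E
```

```text
18 [(-16, np.float64(144.0)), (-12, np.float64(133.0)), (-8, np.float64(122.0)), (0, np.float64(103.0)), (4, np.float64(94.0)), (8, np.float64(86.0))]
22 [(-16, np.float64(114.0)), (-12, np.float64(104.0)), (-8, np.float64(94.0)), (0, np.float64(76.0)), (4, np.float64(68.0)), (8, np.float64(60.0))]
-18 [(-16, np.float64(394.0)), (-12, np.float64(377.0)), (-8, np.float64(361.0)), (0, np.float64(331.0)), (4, np.float64(318.0)), (8, np.float64(304.0))]
-14 [(-16, np.float64(368.0)), (-12, np.float64(351.0)), (-8, np.float64(336.0)), (0, np.float64(307.0)), (4, np.float64(294.0)), (8, np.float64(281.0))]
```

View pics/cmp.png

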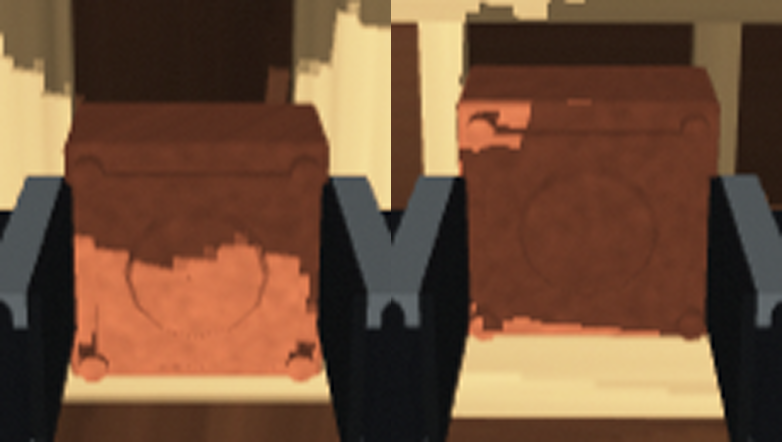

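Comparing the two, the tile sits about 6 mm further toward tool +x than the first one did, so I'll shift the TCP by −6 mm along tool x and lower.

Call:
send_rows(
  steps=[
    [-0.12,-0.02,0.3,0.02,-0.05,0.03,20],
    [-0.12,-0.02,0.3,0,0,0,20],
    [0,0,0.3,0,0,0,20],
    [0,0,0.1,0,0,0,20],
    [0,0,0,0,0,0,20],
  ],
)

```text
clock: 18.57
position: [576.4, -81.3, 36.7]
orientation: [-179.9, 0.2, -172.7]
ft_force: [0.7, -0.6, -0.2]
gripper_width: 33.3
gripper_force: 60.6
```

Call:
send_rows(
  steps=[
    [0,0,0.07,0,0,0,20],
    [0,0,0,0,0,0,20],
  ],
)

```text
clock: 18.73
position: [577.2, -81.7, 35.6]
orientation: [-179.9, 0.3, -172.7]
ft_force: [0.3, 0.3, 0.5]
gripper_width: 33.5
gripper_force: 60.6
```

Call:
send_rows(
  steps=[
    [0,0,0.07,0,0,0,20],
    [0,0,0,0,0,0,20],
  ],
)

```text
clock: 18.9
position: [577.6, -81.8, 34.3]
orientation: [-179.8, 0.3, -172.7]
ft_force: [-0.8, 0.2, 3.6]
gripper_width: 33.5
gripper_force: 61.1
```

Call:
send_rows(
  steps=[
    [0,0,-0.1,0,0,0,20],
    [0,0,0,0,0,0,20],
  ],
)

```text
clock: 19.07
position: [577.7, -81.8, 37.2]
orientation: [-179.8, 0.3, -172.7]
ft_force: [0.9, 0.6, -1.0]
gripper_width: 33.9
gripper_force: 60.6
```

```bash
python3 - <<'E'
from h import *
for _ in range(3):
    im,c=grab("wrist","w10.png"); s=telemetry.sense(); print(s["position"],s["orientation"])
print(rel([574,-80.7,s["position"][2]],[180,0,187.25]))
H,S,V=cv2.split(cv2.cvtColor(im,cv2.COLOR_BGR2HSV))
cv2.imwrite("pics/w10c.png",cv2.resize(im[150:330,220:430],None,fx=3.3,fy=3.3,interpolation=cv2.INTER_CUBIC))
# predicted pocket outline (z=22)
a=np.radians(7.25);Rp=np.array([[np.cos(a),-np.sin(a)],[np.sin(a),np.cos(a)]])
P=[np.r_[Rp@[20+x,35.25+y]+[552.7,-119],22] for x,y in((21,21),(21,-21),(-21,-21),(-21,21))]
print(((proj(c,P)-[220,150])*3.3).round(0).tolist())
E
```

```text
[577.59303597 -81.78954189  36.98818828] [-179.83687913    0.34144504 -172.72902235]
[577.42268427 -81.76809318  36.79160134] [-179.84385855    0.32210297 -172.73190805]
[577.30088152 -81.7174088   36.63327932] [-179.85183781    0.30692207 -172.72900507]
(array([ 0.105,  0.048, -0.001]), array([-0.025,  0.051,  0.003]))
[[471.0, 356.0], [219.0, 356.0], [211.0, 110.0], [481.0, 110.0]]
```

View pics/w10c.png

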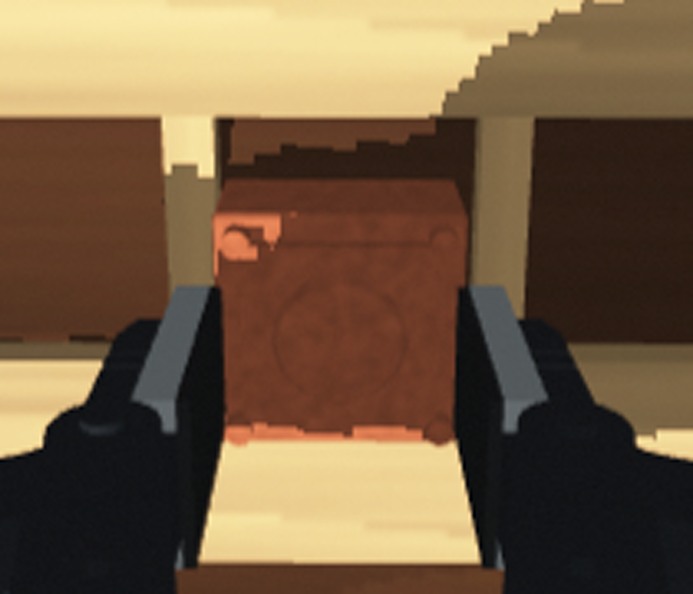

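The pocket's far edge is at row 117 and the tile's lower edge at row 180, about 10.5 mm apart where 3 mm is right. So I over-corrected and will shift back 7 mm along tool +x.

Call:
send_rows(
  steps=[
    [0.12,0.01,0,0,0.04,0,20],
    [0.12,0,0,0,0,0,20],
    [0,0,0,0,0,0,20],
    [0,0,0,0,0,0,20],
    [0,0,0,0,0,0,20],
  ],
)

```text
clock: 19.63
position: [570.0, -82.3, 36.5]
orientation: [-179.9, 0.1, -172.7]
ft_force: [-0.5, 0.8, 0.2]
gripper_width: 32.9
gripper_force: 60.6
```

```bash
python3 - <<'E'
from h import *
im,c=grab("wrist","w11.png"); s=telemetry.sense(); print(s["position"],s["orientation"])
g=im[:,340:345].mean(1); 
for r in range(170,225): print(r,g[r].astype(int).tolist(),end=' ')
E
```

```text
[570.05439698 -82.29501851  36.49532703] [-1.79858192e+02  5.45703058e-02 -1.72730978e+02]
170 [156, 221, 243] 171 [153, 217, 241] 172 [152, 217, 241] 173 [155, 220, 243] 174 [161, 226, 245] 175 [163, 229, 247] 176 [165, 230, 248] 177 [167, 230, 248] 178 [168, 230, 248] 179 [167, 230, 248] 180 [165, 229, 247] 181 [163, 228, 247] 182 [162, 227, 246] 183 [160, 226, 245] 184 [160, 225, 245] 185 [159, 223, 244] 186 [157, 220, 243] 187 [153, 217, 241] 188 [150, 214, 240] 189 [149, 212, 239] 190 [147, 210, 237] 191 [146, 209, 237] 192 [147, 209, 237] 193 [146, 210, 237] 194 [144, 208, 236] 195 [144, 206, 235] 196 [143, 204, 234] 197 [111, 165, 198] 198 [65, 98, 120] 199 [51, 76, 96] 200 [25, 38, 55] 201 [20, 30, 46] 202 [21, 30, 48] 203 [21, 30, 48] 204 [29, 43, 77] 205 [36, 53, 99] 206 [36, 52, 98] 207 [34, 51, 97] 208 [35, 52, 97] 209 [36, 53, 97] 210 [36, 52, 97] 211 [35, 52, 97] 212 [35, 52, 98] 213 [36, 53, 98] 214 [37, 56, 103] 215 [41, 60, 114] 216 [42, 62, 117] 217 [42, 63, 117] 218 [41, 62, 115] 219 [41, 61, 113] 220 [40, 61, 113] 221 [40, 60, 113] 222 [40, 59, 110] 223 [36, 54, 101] 224 [36, 53, 100]
```

Call:
send_rows(
  steps=[
    [0,0,0.1,0,0,0,20],
    [0,0,0,0,0,0,20],
  ],
)

```text
clock: 19.85
position: [569.9, -82.2, 33.0]
orientation: [-179.9, 0.0, -172.7]
ft_force: [0.0, -0.1, -1.0]
gripper_width: 33.8
gripper_force: 60.6
```

Call:
send_rows(
  steps=[
    [0,0,0.08,0,0,0,20],
    [0,0,0,0,0,0,20],
  ],
)

```text
clock: 20.02
position: [569.8, -82.2, 30.6]
orientation: [-179.9, 0.0, -172.7]
ft_force: [0.3, 0.1, -0.3]
gripper_width: 33.6
gripper_force: 60.6
```

Call:
send_rows(
  steps=[
    [0,0,0.07,0,0,0,20],
    [0,0,0,0,0,0,20],
  ],
)

```text
clock: 20.18
position: [569.8, -82.2, 28.6]
orientation: [-179.9, 0.0, -172.7]
ft_force: [-0.5, -0.0, -0.6]
gripper_width: 33.2
gripper_force: 60.6
```

In the pocket. A bit further down to contact, then release and check.

Call:
send_rows(
  steps=[
    [0,0,0.05,0,0,0,20],
    [0,0,0,0,0,0,20],
  ],
)

```text
clock: 20.35
position: [570.2, -82.3, 27.6]
orientation: [-179.9, 0.1, -172.7]
ft_force: [0.1, 0.9, -0.3]
gripper_width: 33.2
gripper_force: 60.7
```

Call:
send_rows(
  steps=[
    [0,0,0,0,0,0,45],
    [0,0,0,0,0,0,55],
    [0,0,0,0,0,0,55],
    [0,0,0,0,0,0,55],
    [0,0,-0.3,0,0,0,55],
  ],
)

```text
clock: 20.77
position: [568.7, -82.0, 35.3]
orientation: [-179.9, -0.1, -172.7]
ft_force: [-0.5, 0.2, 0.2]
gripper_width: 55.0
gripper_force: 0.0
```

Call:
send_rows(
  steps=[
    [0,0,-0.8,0,0,0,55],
    [0,0,-0.9,0,0,0,55],
    [0,0,-0.9,0,0,0,55],
    [0,0,-0.9,0,0,0,55],
    [0,0,-0.9,0,0,0,55],
  ],
)

```text
clock: 21.18
position: [569.7, -81.9, 170.6]
orientation: [-179.8, 0.1, -172.7]
ft_force: [0.9, -0.3, 0.2]
gripper_width: 55.3
gripper_force: 0.0
```

Call:
send_rows(
  steps=[
    [0,0,0,0,0,0,55],
    [0,0,0,0,0,0,55],
    [0,0,0,0,0,0,55],
  ],
)

```text
clock: 21.43
position: [569.6, -81.9, 168.7]
orientation: [-179.9, 0.1, -172.7]
ft_force: [-0.6, 0.7, -0.5]
gripper_width: 54.8
gripper_force: 0.0
```

```bash
python3 - <<'E'
from h import *
im,c=grab("wrist","w12.png"); s=telemetry.sense(); np.save("w12c.npy",c,allow_pickle=True); print(s["clock"],s["position"],s["orientation"])
H,S,V=cv2.split(cv2.cvtColor(im,cv2.COLOR_BGR2HSV))
for b in blobs((H<11)&(S>110)&(V>70)&(np.arange(400)[:,None]<300),500):
    for z in (33,):
        r=cv2.minAreaRect(onplane(c,b.reshape(-1,2),z)[:,:2].astype(np.float32)); print(cv2.boundingRect(b),np.round(r[0],1),np.round(r[1],1),round(r[2],1))
E
```

```text
21.4833 [569.10834525 -81.75869826 167.84865048] [-1.79891583e+02 -2.52599633e-02 -1.72729803e+02]
(192, 162, 46, 45) [ 580.7 -179.2] [41.1 39.8] 7.0
(302, 162, 41, 41) [566.2 -82.5] [37.1 36.6] 7.3
(70, 24, 181, 34) [ 464.3 -227.1] [ 18.1 144.9] 2.7
(13, 101, 127, 35) [ 542.7 -299.3] [106.   19.4] 83.4
```

View pics/w12.png

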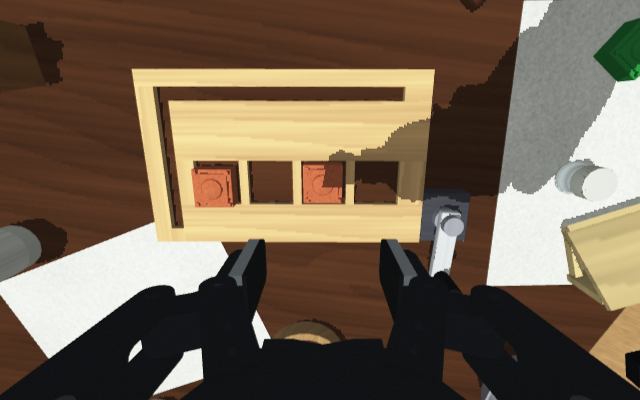

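Both tiles sit in pockets (outlines 36–41 mm square, yaw 7°, centres within 2 mm of the pocket centres). I have now viewed more pictures than the 14 allowed, so from here I work only from numbers. Now locating the clamp knob and the stylus from stored and new frames.

```bash
python3 - <<'E'
from h import *
L=lambda f:np.load(f,allow_pickle=True).item()
ct=imaging.get_calibration("top")
cands={}
for f,c,(x0,y0,x1,y1) in (("top0",ct,(288,148,308,172)),("w1",L("w1c.npy"),(405,15,445,52)),("w7",L("w7c.npy"),(88,130,142,185))):
    im=cv2.imread(f"pics/{f}.png"); H,S,V=cv2.split(cv2.cvtColor(im,cv2.COLOR_BGR2HSV))
    m=np.zeros(V.shape,bool); m[y0:y1,x0:x1]=((V<55)&(S<110))[y0:y1,x0:x1]
    b=blobs(m,8)[0]; M=cv2.moments(b); u=(M["m10"]/M["m00"],M["m01"]/M["m00"]); print(f,np.round(u,1),cv2.contourArea(b),cv2.boundingRect(b)); cands[f]=(c,u)
k=list(cands.values())
for a,b in((0,1),(0,2),(1,2)): print(two(k[a][0],k[a][1],k[b][0],k[b][1]))
# pivot boss (bright) 
print("pivot",two(L("w1c.npy"),(373,32),L("w12c.npy"),(452,222)))
# stand/stylus, top view: orange-brown stand & handle
im=cv2.imread("pics/top0.png"); H,S,V=cv2.split(cv2.cvtColor(im,cv2.COLOR_BGR2HSV))
m=np.zeros(V.shape,bool); m[205:250,455:510]=((H>14)&(H<28)&(S>60)&(V>170))[205:250,455:510]
for b in blobs(m,6): r=cv2.minAreaRect(b); print("handle?",r,onplane(ct,r[0],136)[0].round(1),onplane(ct,r[0],50)[0].round(1))
E
```

```text
top0 [295.9 157.6] 30.0 (293, 154, 7, 8)
w1 [426.1  31.8] 289.5 (415, 21, 23, 22)
w7 [113.6 156.6] 666.0 (97, 139, 34, 36)
(array([642.28483134,  42.26472429,  60.07829331]), np.float64(1.3567239338846249))
(array([642.14016244,  43.04812893,  58.1620949 ]), np.float64(0.7035741395524551))
(array([643.76949608,  42.79608586,  56.89891945]), np.float64(0.09763140615488189))
pivot (array([588.32075065,  40.64984686,  36.64651024]), np.float64(2.549260313052505))
handle? ((497.1346435546875, 224.82693481445312), (7.2562971115112305, 7.0601806640625), 11.309932708740234) [ 495.3 -381.3  136. ] [ 496.5 -412.6   50. ]
```

Three views agree on the knob at about (642.5, 42.5), giving a pivot at (588, 36). The stylus axis is near (495, −381). I'm going to the knob.

Call:
send_rows(
  steps=[
    [-0.59,0.76,0.2,0,0,0,50],
    [-0.59,0.76,0.3,0,0,0,50],
    [-0.59,0.76,0.4,0,0,0,50],
    [-0.59,0.76,0.5,0,0,0,50],
    [-0.59,0.76,0.5,0,0,0,50],
  ],
)

```text
clock: 21.9
position: [643.0, 43.3, 109.3]
orientation: [-179.9, -0.1, -172.7]
ft_force: [0.8, -1.0, -0.7]
gripper_width: 50.0
gripper_force: 0.0
```

Call:
send_rows(
  steps=[
    [0,0,0,0,0,0,50],
    [0,0,0,0,0,0,50],
    [0,0,0,0,0,0,50],
    [0,0,0,0,0,0,50],
  ],
)

```text
clock: 22.23
position: [642.8, 41.3, 111.3]
orientation: [-179.8, 0.0, -172.8]
ft_force: [-0.8, -0.2, -0.2]
gripper_width: 50.4
gripper_force: 0.0
```

```bash
python3 - <<'E'
from h import *
im,c=grab("wrist","w13.png"); s=telemetry.sense(); print(s["position"],s["orientation"])
u=proj(c,[[642.5,42.5,72],[642.5,42.5,40],[588,35.6,50]]);print(u.round(0).tolist())
H,S,V=cv2.split(cv2.cvtColor(im,cv2.COLOR_BGR2HSV))
x,y=u[0].astype(int)
for r in range(max(0,y-30),min(400,y+30),5): print(r,V[r,x-40:x+45:5].tolist())
print(rel([642.5,42.5,53],[180,0,187.25]))
E
```

```text
[643.05505184  41.10574535 111.67479243] [-1.79842876e+02  5.56048997e-02 -1.72807574e+02]
[[324.0, 222.0], [324.0, 207.0], [324.0, 129.0]]
192 [91, 90, 90, 91, 90, 92, 126, 125, 127, 129, 129, 39, 36, 39, 36, 37, 38]
197 [91, 90, 91, 90, 90, 90, 127, 124, 126, 130, 130, 43, 42, 45, 67, 38, 41]
202 [86, 89, 88, 90, 91, 91, 124, 12, 14, 10, 131, 44, 44, 90, 90, 88, 87]
207 [85, 84, 84, 85, 83, 84, 14, 13, 12, 14, 43, 89, 88, 90, 90, 90, 89]
212 [92, 89, 92, 90, 88, 87, 13, 13, 15, 11, 16, 85, 84, 83, 84, 85, 84]
217 [91, 91, 91, 90, 91, 91, 13, 16, 15, 15, 13, 88, 86, 85, 84, 84, 85]
222 [90, 91, 90, 90, 91, 90, 15, 15, 15, 14, 14, 89, 89, 88, 87, 85, 85]
227 [89, 89, 89, 90, 90, 91, 15, 16, 14, 15, 15, 90, 91, 90, 91, 90, 88]
232 [94, 93, 94, 93, 94, 93, 90, 16, 12, 15, 91, 91, 90, 93, 93, 93, 91]
237 [89, 89, 90, 91, 90, 92, 91, 91, 91, 91, 93, 92, 92, 93, 90, 90, 90]
242 [91, 91, 92, 92, 92, 91, 89, 91, 90, 90, 90, 89, 89, 89, 89, 90, 90]
247 [84, 87, 85, 87, 88, 89, 88, 88, 89, 89, 92, 93, 92, 91, 92, 89, 90]
(array([0.014, 0.054, 1.956]), array([-0.026,  0.009, -0.01 ]))
```

Knob is where predicted (dark disc centred at about (324,221)). Descend and grip.

Call:
send_rows(
  steps=[
    [0,0.03,0.5,0,0,0,50],
    [0,0.02,0.5,0,0,0,50],
    [0,0,0.5,0,0,0,50],
    [0,0,0.45,0,0,0,50],
    [0,0,0,0,0,0,50],
  ],
)

```text
clock: 22.7
position: [641.1, 42.5, 50.8]
orientation: [-179.9, -0.2, -172.8]
ft_force: [-0.3, -0.4, -0.0]
gripper_width: 50.0
gripper_force: 0.0
```

Call:
send_rows(
  steps=[
    [0,0,0,0,0,0,20],
    [0,0,0,0,0,0,10],
    [0,0,0,0,0,0,10],
    [0,0,0,0,0,0,10],
    [0,0,0,0,0,0,10],
  ],
  newtons=30,
)

```text
clock: 23.12
position: [644.2, 43.1, 54.4]
orientation: [-179.8, 0.2, -172.7]
ft_force: [0.0, -1.9, 6.1]
gripper_width: 14.4
gripper_force: 29.6
```

Call:
send_rows(
  steps=[
    [0.006,-0.144,0,0,0,0.75,10],
    [0.006,-0.144,0,0,0,0.75,10],
    [0.006,-0.144,0,0,0,0.75,10],
    [0.006,-0.144,0,0,0,0.75,10],
    [0.006,-0.144,0,0,0,0.75,10],
  ],
)

```text
clock: 23.53
position: [641.9, 21.8, 54.3]
orientation: [-179.9, 0.2, 164.6]
ft_force: [-3.7, -0.9, 8.7]
gripper_width: 14.3
gripper_force: 29.7
```

Call:
send_rows(
  steps=[
    [0.006,-0.144,0,0,0,0.75,10],
    [0.006,-0.144,0,0,0,0.75,10],
    [0.006,-0.144,0,0,0,0.75,10],
    [0.006,-0.144,0,0,0,0.75,10],
    [0.006,-0.144,0,0,0,0.75,10],
  ],
)

```text
clock: 23.95
position: [631.7, 2.7, 54.3]
orientation: [-179.9, 0.2, 142.1]
ft_force: [-3.4, 0.1, 9.6]
gripper_width: 14.7
gripper_force: 29.8
```

Forces stay small; continue.

Call:
send_rows(
  steps=[
    [0.006,-0.144,0,0,0,0.75,10],
    [0.006,-0.144,0,0,0,0.75,10],
    [0.006,-0.144,0,0,0,0.75,10],
    [0.006,-0.144,0,0,0,0.75,10],
    [0.006,-0.144,0,0,0,0.75,10],
  ],
)

```text
clock: 24.37
position: [615.1, -11.2, 54.3]
orientation: [-180.0, 0.2, 119.6]
ft_force: [-4.3, -0.3, 10.4]
gripper_width: 14.7
gripper_force: 29.9
```

Call:
send_rows(
  steps=[
    [0.006,-0.144,0,0,0,0.75,10],
    [0.006,-0.144,0,0,0,0.75,10],
    [0.006,-0.144,0,0,0,0.75,10],
    [0.006,-0.144,0,0,0,0.75,10],
    [0,0,0,0,0,0,10],
  ],
)

```text
clock: 24.78
position: [599.5, -17.4, 54.3]
orientation: [179.9, 0.2, 101.6]
ft_force: [-2.9, -0.3, 6.4]
gripper_width: 14.6
gripper_force: 29.7
```

Call:
send_rows(
  steps=[
    [0.003,-0.09,0,0,0,0.5,10],
    [0,0,0,0,0,0,10],
    [0,0,0,0,0,0,45],
    [0,0,0,0,0,0,45],
    [0,0,0,0,0,0,45],
  ],
)

```text
clock: 25.2
position: [597.1, -17.6, 52.9]
orientation: [179.9, 0.1, 98.8]
ft_force: [-0.1, 0.5, 0.5]
gripper_width: 44.8
gripper_force: 0.0
```

Call:
send_rows(
  steps=[
    [0,0,-0.5,0,0,0,45],
    [0,0,-0.9,0,0,0,45],
    [0,0,-1,0,0,0,45],
    [0,0,-1,0,0,0,45],
    [0,0,-1,0,0,0,45],
  ],
)

```text
clock: 25.62
position: [596.5, -17.2, 185.9]
orientation: [180.0, 0.1, 98.8]
ft_force: [0.8, 0.4, -0.7]
gripper_width: 44.8
gripper_force: 0.0
```

Call:
send_rows(
  steps=[
    [0,0,-0.6,0,0,0.9,60],
    [0,0,0,0,0,0.9,60],
    [0,0,0,0,0,0.9,60],
    [0,0,0,0,0,0.8,60],
    [0,0,0,0,0,0,60],
  ],
)

```text
clock: 26.03
position: [596.8, -17.2, 202.8]
orientation: [179.9, 0.1, 77.7]
ft_force: [0.4, 0.2, 0.5]
gripper_width: 59.5
gripper_force: 0.0
```

```bash
python3 - <<'E'
from h import *
im,c=grab("wrist","w14.png"); s=telemetry.sense(); print(s["position"],s["orientation"])
H,S,V=cv2.split(cv2.cvtColor(im,cv2.COLOR_BGR2HSV))
for b in blobs((V<30)&(np.arange(400)[:,None]<260),60):
    M=cv2.moments(b);u=(M["m10"]/M["m00"],M["m01"]/M["m00"]); print("dark",np.round(u),cv2.contourArea(b),onplane(c,u,64)[0].round(0))
print("expected knob px",proj(c,[597,-19,64]).round(0))
print(rel([495,-330,220],[180,0,78.5]))
E
```

```text
[596.76609667 -17.23852044 202.69659773] [1.79919051e+02 1.08319632e-01 7.78775983e+01]
dark [392. 252.] 175.5 [651. -95.  64.]
dark [253. 252.] 162.5 [519. -66.  64.]
dark [321. 177.] 80.0 [599.  -8.  64.]
expected knob px [[321. 190.]]
(array([-10.906,  -1.126,  -0.558]), array([ 0.013,  0.018, -0.104]))
```

Call:
send_rows(
  steps=[
    [-0.95,-0.04,-0.05,0,0,-0.1,60],
    [-0.95,-0.04,-0.05,0,0,0,60],
    [-0.95,-0.04,-0.05,0,0,0,60],
    [-0.95,-0.04,-0.05,0,0,0,60],
    [-0.95,-0.04,-0.05,0,0,0,60],
  ],
)

```text
clock: 26.5
position: [561.4, -156.6, 210.5]
orientation: [179.9, 0.1, 78.5]
ft_force: [0.7, -0.3, -0.2]
gripper_width: 60.2
gripper_force: 0.0
```

Call:
send_rows(
  steps=[
    [-0.95,-0.04,-0.05,0,0,0,60],
    [-0.95,-0.04,-0.05,0,0,0,60],
    [-0.95,-0.04,-0.05,0,0,0,60],
    [-0.95,-0.04,-0.05,0,0,0,60],
    [-0.95,-0.04,-0.05,0,0,0,60],
  ],
)

```text
clock: 26.92
position: [526.8, -295.2, 218.3]
orientation: [179.9, 0.1, 78.5]
ft_force: [0.7, 0.1, 0.2]
gripper_width: 59.9
gripper_force: 0.0
```

Call:
send_rows(
  steps=[
    [-0.95,-0.04,-0.05,0,0,0,60],
    [-0.95,-0.04,0,0,0,0,60],
    [-0.95,-0.04,0,0,0,0,60],
    [-0.95,-0.04,0,0,0,0,60],
    [0,0,0,0,0,0,60],
  ],
)

```text
clock: 27.33
position: [498.0, -409.7, 219.5]
orientation: [179.9, 0.3, 78.2]
ft_force: [-0.5, -0.5, 0.5]
gripper_width: 60.0
gripper_force: 0.0
```

```bash
python3 - <<'E'
from h import *
im,c=grab("wrist","w15.png"); s=telemetry.sense(); np.save("w15c.npy",c,allow_pickle=True); print(s["position"],s["orientation"])
print("expect top/collar/stand",proj(c,[[495,-381,136],[495,-381,56],[493,-380,50]]).round(0).tolist())
H,S,V=cv2.split(cv2.cvtColor(im,cv2.COLOR_BGR2HSV))
X,Y=np.meshgrid(np.arange(640),np.arange(400))
win=(abs(X-322)<120)&(Y>60)&(Y<300)
for b in blobs(win&(H>8)&(H<30)&(S>60)&(V>120),60)[:6]:
    r=cv2.minAreaRect(b); M=cv2.moments(b); print("wood",np.round(r[0],1),np.round(r[1],1),round(r[2],1),cv2.boundingRect(b),np.median(np.c_[H[b[:,0,1],b[:,0,0]],S[b[:,0,1],b[:,0,0]],V[b[:,0,1],b[:,0,0]]],0))
u=proj(c,[495,-381,136])[0].astype(int)
for r in range(u[1]-48,u[1]+49,6): print(r,[f"{H[r,x]}/{S[r,x]}/{V[r,x]}" for x in range(u[0]-42,u[0]+43,7)])
E
```

```text
[ 498.61868238 -407.11604654  219.40517329] [1.79923108e+02 1.16715892e-01 7.82650859e+01]
expect top/collar/stand [[308.0, 169.0], [312.0, 154.0], [310.0, 152.0]]
wood [313.2 152.4] [51. 51.] 63.4 (280, 135, 67, 51) [ 14. 156. 144.]
120 ['10/156/85', '12/156/93', '11/155/79', '10/144/39', '10/142/43', '10/143/41', '12/155/41', '13/142/43', '13/150/80', '11/155/89', '11/148/81', '11/156/80', '10/152/79']
126 ['11/153/90', '10/150/90', '12/147/40', '12/146/35', '13/146/42', '12/140/42', '14/152/77', '14/152/84', '14/153/85', '12/154/81', '11/159/80', '11/152/82', '11/155/79']
132 ['11/155/92', '11/155/89', '11/152/82', '11/142/36', '13/152/57', '14/152/74', '14/150/78', '14/155/145', '13/151/81', '14/155/82', '11/154/81', '10/151/83', '10/149/77']
138 ['12/158/92', '11/155/87', '10/155/87', '14/155/161', '14/150/78', '14/154/76', '14/139/75', '12/91/81', '13/152/72', '14/156/155', '11/152/84', '11/155/84', '11/155/74']
144 ['12/158/95', '11/156/88', '12/155/107', '14/157/169', '14/155/169', '13/136/79', '115/17/92', '120/5/94', '110/16/196', '14/156/170', '14/155/169', '11/155/82', '1
[... 1426 characters left out ...]
80']
198 ['11/151/91', '11/158/84', '11/151/91', '12/153/90', '11/155/84', '11/157/83', '12/154/81', '11/156/93', '11/153/85', '11/157/91', '11/159/88', '10/152/84', '11/154/83']
204 ['11/152/94', '11/157/83', '10/156/80', '11/158/89', '11/157/86', '11/154/88', '11/155/82', '11/154/93', '11/152/87', '11/156/93', '11/151/91', '11/152/82', '11/153/85']
210 ['10/154/93', '10/150/85', '11/157/81', '11/156/88', '11/154/91', '10/151/88', '10/150/85', '11/155/82', '12/153/90', '11/158/84', '11/154/91', '11/157/83', '11/157/86']
216 ['11/156/93', '11/155/84', '11/157/83', '11/156/90', '11/154/91', '11/155/84', '11/152/84', '11/152/82', '11/157/91', '11/156/85', '10/153/90', '11/153/85', '10/151/88']
```

```bash
python3 - <<'E'
from h import *
im=cv2.imread("pics/w15.png"); c=np.load("w15c.npy",allow_pickle=True).item()
H,S,V=cv2.split(cv2.cvtColor(im,cv2.COLOR_BGR2HSV))
X,Y=np.meshgrid(np.arange(640),np.arange(400)); win=(abs(X-310)<60)&(Y>110)&(Y<210)
for nm,m,z in(("top",(H>16)&(H<25)&(S<130)&(V>195),136),("collar",(S<40),56),("stand",(H>8)&(H<30)&(S>135)&(V>120),50)):
    for b in blobs(win&m,40)[:2]:
        r=cv2.minAreaRect(onplane(c,b.reshape(-1,2),z)[:,:2].astype(np.float32)); print(nm,np.round(r[0],1),np.round(r[1],1),round(r[2],1))
print(rel([496,-379.5,130],[180,0,78.3]))
E
```

```text
top [ 496.4 -383.1] [10.3 13.9] 77.2
collar [ 498.5 -377.4] [20.6 26.7] 60.5
stand [ 509.4 -386.3] [28.3 32.7] 15.6
stand [ 479.2 -385.5] [14.9 50.5] 16.5
(array([ 0.89 , -0.277,  2.978]), array([ 0.013,  0.019, -0.006]))
```

```bash
python3 - <<'E'
from h import *
im=cv2.imread("pics/w15.png"); c=np.load("w15c.npy",allow_pickle=True).item()
H,S,V=cv2.split(cv2.cvtColor(im,cv2.COLOR_BGR2HSV))
for r in range(146,184,2): print(r,[f"{V[r,x]:3d}{'h' if 16<=H[r,x]<=26 and S[r,x]<135 else ('g' if S[r,x]<60 else ' ')}" for x in range(290,334,2)])
X,Y=np.meshgrid(np.arange(640),np.arange(400)); win=(abs(X-310)<60)&(Y>110)&(Y<210)
b=blobs(win&(H>=16)&(H<27)&(S<135)&(V>103),40)[0]
r=cv2.minAreaRect(onplane(c,b.reshape(-1,2),136)[:,:2].astype(np.float32)); print(np.round(r[0],1),np.round(r[1],1),round(r[2],1))
E
```

```text
146 ['168 ', '169 ', '170 ', '164 ', ' 80 ', ' 79 ', ' 91g', ' 93g', ' 95h', ' 93h', ' 92h', ' 91h', ' 90h', ' 91h', ' 92h', '116h', '219g', '216g', '147 ', '169 ', '168 ', '169 ']
148 ['174 ', '173 ', '172 ', '171 ', ' 79 ', ' 77 ', ' 91g', ' 92h', ' 96h', ' 94h', ' 92h', ' 90h', ' 89h', ' 91h', ' 91h', ' 97h', '220g', '220g', '162g', '172 ', '171 ', '171 ']
150 ['184 ', '183 ', '182 ', '180 ', '124 ', '125g', ' 88g', ' 97h', ' 96h', ' 92h', ' 89h', ' 89h', ' 91h', ' 92h', ' 91h', ' 95h', '221g', '222g', '212g', '172 ', '172 ', '172 ']
152 ['191 ', '190 ', '190 ', '190 ', '182 ', '196g', ' 90h', ' 96h', ' 95h', ' 91h', ' 90h', ' 89h', ' 88h', ' 90h', ' 90h', ' 94h', '222g', '223g', '222g', '173 ', '173 ', '174 ']
154 ['179 ', '181 ', '183 ', '186 ', '184 ', '194g', ' 98h', ' 98h', ' 93h', ' 91h', ' 90h', ' 90h', ' 89h', ' 90h', ' 91h', ' 90h', '224g', '225g', '220g', '180 ', '179 ', '178 ']
156 ['153 ', '158 ', '162 ', '166 ', '170 ', '152g', '100h', ' 98h', ' 95h', ' 93h', ' 91h', ' 92h', ' 89h', ' 90h', ' 92h', ' 90h', '219g', '225g', '214g', '191 ', '191 ', '189 ']
158 ['145 ', '
[... 1671 characters left out ...]
0h', '237h', '238h', '238h', '238h', '238h', '239h', '239h', '237h', '219h', '124 ', ' 91 ', ' 86 ', ' 88 ', ' 89 ', ' 85 ']
178 [' 80 ', ' 90 ', ' 88 ', ' 85 ', ' 87 ', '182 ', '209h', '214h', '211h', '204h', '201h', '197h', '191h', '178h', '144h', ' 98 ', ' 92 ', ' 91 ', ' 88 ', ' 89 ', ' 90 ', ' 86 ']
180 [' 80 ', ' 86 ', ' 88 ', ' 86 ', ' 79 ', '135 ', '180 ', '181 ', '183 ', '182 ', '182 ', '171 ', '131 ', ' 86 ', ' 81 ', ' 79 ', ' 92 ', ' 95 ', ' 89 ', ' 88 ', ' 89 ', ' 86 ']
182 [' 80 ', ' 84 ', ' 90 ', ' 86 ', ' 81 ', ' 84 ', '180 ', '181 ', '181 ', '169 ', '132 ', ' 91 ', ' 91 ', ' 89 ', ' 84 ', ' 80 ', ' 88 ', ' 94 ', ' 91 ', ' 85 ', ' 89 ', ' 88 ']
[ 497.  -379.8] [16.9 15.4] 78.2
```

The handle's top measures 16×16 mm at (497,−380), yaw 78.2°, in line with the tool. Descend over it.

Call:
send_rows(
  steps=[
    [0.29,-0.09,0.4,0,0,0,60],
    [0.29,-0.09,0.4,0,0,0,60],
    [0.29,-0.08,0.4,0,0,0,60],
    [0,0,0,0,0,0,60],
    [0,0,0,0,0,0,60],
  ],
)

```text
clock: 27.8
position: [497.2, -376.1, 183.7]
orientation: [180.0, 0.1, 78.5]
ft_force: [0.0, 0.8, 0.9]
gripper_width: 59.9
gripper_force: 0.0
```

```bash
python3 - <<'E'
from h import *
print(telemetry.sense()["position"],rel([496.6,-380.2,82],[180,0,78.2]))
E
```

```text
[ 497.20599534 -376.13098415  183.67163388] (array([-0.134,  0.007,  3.389]), array([0.001, 0.009, 0.053]))
```

Call:
send_rows(
  steps=[
    [-0.06,0,0.6,0,0,0,60],
    [-0.06,0,0.7,0,0,0,60],
    [0,0,0.7,0,0,0,60],
    [0,0,0.7,0,0,0,60],
    [0,0,0.65,0,0,0,60],
  ],
)

```text
clock: 28.22
position: [497.5, -382.1, 83.7]
orientation: [179.8, 0.2, 78.4]
ft_force: [-0.2, -1.1, 0.2]
gripper_width: 59.9
gripper_force: 0.0
```

Call:
send_rows(
  steps=[
    [0,0,0,0,0,0,60],
    [0,0,0,0,0,0,40],
    [0,0,0,0,0,0,25],
    [0,0,0,0,0,0,15],
    [0,0,0,0,0,0,8],
  ],
  newtons=80,
)

```text
clock: 28.63
position: [497.7, -382.3, 85.4]
orientation: [179.8, 0.2, 78.4]
ft_force: [0.3, -0.0, 2.6]
gripper_width: 15.2
gripper_force: 77.7
```

Call:
send_rows(
  steps=[
    [0,0,0,0,0,0,8],
    [0,0,0,0,0,0,8],
    [0,0,0,0,0,0,8],
    [0,0,0,0,0,0,8],
  ],
)

```text
clock: 28.97
position: [497.7, -382.3, 85.4]
orientation: [179.7, 0.2, 78.4]
ft_force: [-0.3, 0.8, 6.8]
gripper_width: 15.1
gripper_force: 77.8
```

Call:
send_rows(
  steps=[
    [0,0,-0.3,0,0,0,8],
    [0,0,-0.5,0,0,0,8],
    [0,0,-0.6,0,0,0,8],
    [0,0,-0.6,0,0,0,8],
    [0,0,-0.6,0,0,0,8],
  ],
)

```text
clock: 29.38
position: [496.3, -381.0, 162.8]
orientation: [179.9, 0.1, 78.4]
ft_force: [-0.3, -0.1, 0.7]
gripper_width: 15.1
gripper_force: 77.9
```

Call:
send_rows(
  steps=[
    [0,0,-0.3,0,0,-0.79,8],
    [0,0,0,0,0,-0.79,8],
    [0,0,0,0,0,-0.79,8],
    [0,0,0,0,0,-0.78,8],
    [0,0,0,0,0,0,8],
  ],
)

```text
clock: 29.8
position: [496.4, -381.1, 171.2]
orientation: [179.9, 0.1, 97.3]
ft_force: [-0.3, -0.5, -0.6]
gripper_width: 15.3
gripper_force: 77.8
```

```bash
python3 - <<'E'
from h import *
im,c=grab("wrist","w16.png"); s=telemetry.sense(); print(s["position"],s["orientation"],s["gripper_width"])
R=Ro.from_euler('xyz',s["orientation"],degrees=True)
print("px at tool z:",[(z,proj(c,s["position"]+R.apply([0,0,z]))[0].round(0).tolist()) for z in(0,20,30,40,60,79)])
print("1mm x at tip",[proj(c,s["position"]+R.apply([dx,dy,79]))[0].round(1).tolist() for dx,dy in((0,0),(5,0),(0,5))])
H,S,V=cv2.split(cv2.cvtColor(im,cv2.COLOR_BGR2HSV))
for r in range(176,262,4): print(r,[f"{S[r,x]}/{V[r,x]}" for x in range(300,346,4)])
print(rel([480.6,-27.4,165],[180,0,97.25]))
E
```

```text
[ 496.4812847  -381.05360059  171.05495791] [1.79947712e+02 1.41846902e-01 9.71799325e+01] 14.857343352037683
px at tool z: [(0, [319.0, 253.0]), (20, [319.0, 238.0]), (30, [320.0, 231.0]), (40, [320.0, 225.0]), (60, [320.0, 215.0]), (79, [320.0, 206.0])]
1mm x at tip [[320.1, 206.5], [320.2, 199.9], [326.9, 206.5]]
176 ['155/170', '155/170', '156/168', '156/168', '154/104', '151/76', '158/161', '157/156', '156/157', '155/169', '154/174', '155/176']
180 ['157/174', '157/171', '156/172', '156/172', '157/169', '154/164', '155/169', '157/167', '158/163', '158/157', '156/157', '158/170']
184 ['155/191', '154/182', '157/175', '156/160', '145/37', '133/44', '145/44', '157/127', '156/170', '156/168', '156/163', '155/156']
188 ['157/180', '154/191', '153/193', '151/59', '148/55', '148/50', '156/59', '146/68', '156/170', '155/169', '155/171', '156/167']
192 ['159/146', '156/160', '156/178', '152/57', '158/55', '148/57', '149/65', '151/71', '157/151', '156/172', '155/170', '153/170']
196 ['157/156', '156/149', '159/148', '152/67', '153/55', '156/54', '153/65', '156/72', '157/177', '155/173', '
[... 1361 characters left out ...]
7/87', '16/16', '21/86']
244 ['23/87', '16/16', '112/100', '116/99', '111/92', '117/89', '113/88', '113/86', '117/85', '113/88', '43/18', '24/86']
248 ['24/85', '48/16', '114/101', '116/99', '114/92', '110/90', '113/88', '114/85', '117/83', '112/89', '28/18', '20/78']
252 ['25/83', '28/18', '111/103', '114/98', '116/90', '116/88', '116/88', '114/85', '114/85', '111/87', '16/16', '29/35']
256 ['23/55', '0/18', '115/102', '117/98', '118/91', '117/89', '117/89', '109/84', '114/83', '114/87', '76/37', '35/22']
260 ['16/16', '71/25', '116/103', '114/98', '116/90', '119/90', '113/90', '113/86', '112/84', '107/88', '99/62', '51/15']
(array([11.763,  0.948,  0.174]), array([ 0.009,  0.024, -0.012]))
```

The tip is visible at about (322,204), within 1–2 mm of the TCP axis. Hole centre is at (320,192). Going to the seam start.

Call:
send_rows(
  steps=[
    [0.5,0.07,0,0,0,0,8],
    [0.9,0.07,0,0,0,0,8],
    [0.9,0.07,0,0,0,0,8],
    [0.9,0.07,0,0,0,0,8],
    [0.9,0.07,0,0,0,0,8],
  ],
)

```text
clock: 30.27
position: [491.0, -256.7, 170.4]
orientation: [180.0, 0.1, 97.1]
ft_force: [0.9, -0.2, -1.1]
gripper_width: 14.9
gripper_force: 77.9
```

Call:
send_rows(
  steps=[
    [0.9,0.07,0,0,0,0,8],
    [0.9,0.07,0,0,0,0,8],
    [0.9,0.07,0,0,0,0,8],
    [0.9,0.07,0,0,0,0,8],
    [0.9,0.07,0,0,0,0,8],
  ],
)

```text
clock: 30.68
position: [484.4, -121.3, 170.3]
orientation: [179.9, 0.1, 97.1]
ft_force: [0.0, -1.1, -0.5]
gripper_width: 14.9
gripper_force: 77.9
```

Call:
send_rows(
  steps=[
    [0.9,0.07,0,0,0,0,8],
    [0.9,0.07,0,0,0,0,8],
    [0.9,0.07,0,0,0,0,8],
    [0.45,0.05,0,0,0,0,8],
    [0,0,0,0,0,0,8],
  ],
)

```text
clock: 31.1
position: [479.9, -25.3, 170.0]
orientation: [180.0, 0.1, 97.4]
ft_force: [-0.4, 0.3, 0.0]
gripper_width: 14.9
gripper_force: 77.9
```

Call:
send_rows(
  steps=[
    [0,0,0,0,0,0,8],
    [0,0,0,0,0,0,8],
    [0,0,0,0,0,0,8],
    [0,0,0,0,0,0,8],
    [0,0,0,0,0,0,8],
  ],
)

```text
clock: 31.52
position: [480.6, -28.7, 169.7]
orientation: [180.0, 0.1, 97.2]
ft_force: [0.8, -0.1, -0.9]
gripper_width: 15.2
gripper_force: 77.9
```

```bash
python3 - <<'E'
from h import *
im,c=grab("wrist","w17.png"); s=telemetry.sense(); print(s["clock"],s["position"],s["orientation"],s["gripper_width"])
print(rel([480.6,-27.4,115],[180,0,97.25]))
# tip & groove: row profile around tip
R=Ro.from_euler('xyz',s["orientation"],degrees=True)
u=proj(c,s["position"]+R.apply([0,0,79]))[0];print("tip exp",u)
H,S,V=cv2.split(cv2.cvtColor(im,cv2.COLOR_BGR2HSV))
m=(S<40)&(V>50); ys,xs=np.where(m[195:212,300:345]); 
for r in range(196,212,2):
    q=np.where(m[r,300:345])[0]; print(r,(q.min()+300,q.max()+300) if len(q) else None)
# groove edges predicted at z=22 and stand hole
a=np.radians(7.25);Rp=np.array([[np.cos(a),-np.sin(a)],[np.sin(a),np.cos(a)]])
P=lambda x,y,z=22:np.r_[Rp@[x,y]+[552.7,-119],z]
print("start groove",proj(c,[P(-66,106),P(-54,106),P(-66,80),P(-54,80)]).round(0).tolist())
for y in (100,):
    pass
for r in range(150,204,6): print(r,[f"{S[r,x]}/{V[r,x]}" for x in range(290,352,4)])
E
```

```text
31.5667 [480.57344279 -28.53549285 169.74697982] [1.79949576e+02 1.43533039e-01 9.71903175e+01] 14.960845073735522
(array([0.042, 0.004, 1.825]), array([ 0.008,  0.024, -0.01 ]))
tip exp [320.14304358 206.39080032]
196 None
198 None
200 None
202 (np.int64(320), np.int64(325))
204 (np.int64(319), np.int64(326))
206 (np.int64(316), np.int64(327))
208 (np.int64(312), np.int64(333))
210 (np.int64(309), np.int64(336))
start groove [[314.0, 177.0], [327.0, 177.0], [314.0, 204.0], [327.0, 204.0]]
150 ['154/91', '154/91', '153/90', '122/67', '122/67', '124/68', '122/67', '116/64', '126/65', '121/63', '126/65', '123/60', '119/62', '119/62', '127/62', '124/68']
156 ['156/90', '154/91', '156/90', '115/133', '114/137', '115/142', '113/136', '114/130', '116/150', '96/241', '92/244', '96/236', '95/240', '95/240', '98/238', '85/247']
162 ['155/89', '154/91', '151/88', '86/246', '85/248', '82/249', '109/215', '116/132', '91/243', '94/241', '91/244', '97/237', '95/240', '95/240', '98/238', '86/248']
168 ['157/91', '156/90', '152/89', '87/247', '87/247', '81/249', '87/247', '88/245', '91/244', '95/240
[... 187 characters left out ...]
 '95/240', '95/240', '99/237', '88/247']
180 ['155/89', '155/89', '154/86', '84/247', '88/246', '84/248', '86/247', '151/83', '153/80', '155/89', '90/243', '96/239', '96/239', '95/240', '99/238', '86/247']
186 ['149/89', '156/88', '157/83', '87/247', '88/245', '85/247', '87/247', '152/84', '156/80', '156/85', '92/244', '96/239', '97/239', '94/240', '99/237', '83/248']
192 ['154/88', '152/87', '155/82', '87/246', '88/245', '86/247', '88/247', '152/84', '157/81', '154/83', '89/243', '96/239', '96/240', '94/241', '98/237', '85/248']
198 ['152/87', '153/85', '159/82', '87/246', '90/245', '87/246', '88/247', '151/86', '157/81', '154/83', '98/234', '97/240', '96/239', '94/240', '98/237', '82/248']
```

Groove columns are 316–329 and the tip's are 319–326, so it is centred sideways. Lowering.

Call:
send_rows(
  steps=[
    [0.03,0,0.4,0,0.02,0,8],
    [0,0,0.5,0,0,0,8],
    [0,0,0.5,0,0,0,8],
    [0,0,0.4,0,0,0,8],
    [0,0,0,0,0,0,8],
  ],
)

```text
clock: 31.98
position: [478.7, -27.0, 113.7]
orientation: [-179.8, -0.1, 97.2]
ft_force: [-1.3, -0.5, -0.9]
gripper_width: 14.8
gripper_force: 77.9
```

Call:
send_rows(
  steps=[
    [0,0,0.1,0,0,0,8],
    [0,0,0.1,0,0,0,8],
    [0,0,0.1,0,0,0,8],
    [0,0,0,0,0,0,8],
    [0,0,0,0,0,0,8],
  ],
)

```text
clock: 32.4
position: [480.7, -27.1, 107.0]
orientation: [179.9, 0.0, 97.3]
ft_force: [-0.4, -0.0, -0.7]
gripper_width: 14.9
gripper_force: 77.9
```

Call:
send_rows(
  steps=[
    [0,0,0.07,0,0,0,8],
    [0,0,0.07,0,0,0,8],
    [0,0,0,0,0,0,8],
  ],
)

```text
clock: 32.65
position: [480.3, -26.9, 102.3]
orientation: [180.0, 0.0, 97.3]
ft_force: [0.4, 0.5, -0.8]
gripper_width: 14.8
gripper_force: 77.9
```

Call:
send_rows(
  steps=[
    [0,0,0.06,0,0,0,8],
    [0,0,0.06,0,0,0,8],
    [0,0,0,0,0,0,8],
  ],
)

```text
clock: 32.9
position: [480.3, -27.0, 98.6]
orientation: [180.0, 0.0, 97.3]
ft_force: [-0.2, -0.2, -0.6]
gripper_width: 15.1
gripper_force: 77.9
```

Call:
send_rows(
  steps=[
    [0,0,0.05,0,0,0,8],
    [0,0,0.04,0,0,0,8],
    [0,0,0,0,0,0,8],
  ],
)

```text
clock: 33.15
position: [480.3, -27.0, 96.0]
orientation: [180.0, 0.0, 97.3]
ft_force: [-0.6, -0.3, 0.6]
gripper_width: 15.0
gripper_force: 77.9
```

Call:
send_rows(
  steps=[
    [0,0,0.03,0,0,0,8],
    [0,0,0.03,0,0,0,8],
    [0,0,0,0,0,0,8],
    [0,0,0,0,0,0,8],
  ],
)

```text
clock: 33.48
position: [480.5, -27.0, 94.4]
orientation: [180.0, 0.0, 97.3]
ft_force: [0.5, 0.1, -1.0]
gripper_width: 14.8
gripper_force: 77.9
```

Call:
send_rows(
  steps=[
    [0,0,0.03,0,0,0,8],
    [0,0,0.02,0,0,0,8],
    [0,0,0,0,0,0,8],
    [0,0,0,0,0,0,8],
  ],
)

```text
clock: 33.82
position: [480.8, -27.1, 93.7]
orientation: [179.9, 0.0, 97.3]
ft_force: [-1.5, 0.8, 7.0]
gripper_width: 14.9
gripper_force: 79.3
```

Tip on the floor. Start the long leg at about 22 mm/s.

Call:
send_rows(
  steps=[
    [-0.06,0,-0.01,0,0,0,8],
    [-0.06,0,0,0,0,0,8],
    [-0.06,0,0,0,0,0,8],
    [-0.06,0,0,0,0,0,8],
    [-0.06,0,0,0,0,0,8],
  ],
)

```text
clock: 34.23
position: [482.2, -35.0, 93.8]
orientation: [179.8, -0.1, 97.3]
ft_force: [-0.7, 2.6, 5.6]
gripper_width: 14.6
gripper_force: 78.7
```

Call:
send_rows(
  steps=[
    [-0.06,0,0,0,0,0,8],
    [-0.06,0,0,0,0,0,8],
    [-0.06,0,0,0,0,0,8],
    [-0.06,0,0,0,0,0,8],
    [-0.06,0,0,0,0,0,8],
  ],
)

```text
clock: 34.65
position: [483.4, -44.0, 93.8]
orientation: [179.8, -0.1, 97.3]
ft_force: [-0.8, 3.3, 6.1]
gripper_width: 15.0
gripper_force: 78.7
```

Call:
send_rows(
  steps=[
    [-0.06,0,0,0,0,0,8],
    [-0.06,0,0,0,0,0,8],
    [-0.06,0,0,0,0,0,8],
    [-0.06,0,0,0,0,0,8],
    [-0.06,0,0,0,0,0,8],
  ],
)

```text
clock: 35.07
position: [484.5, -52.9, 93.8]
orientation: [179.8, -0.1, 97.3]
ft_force: [-0.2, 3.3, 5.1]
gripper_width: 14.6
gripper_force: 78.7
```

Call:
send_rows(
  steps=[
    [-0.06,0,0,0,0,0,8],
    [-0.06,0,0,0,0,0,8],
    [-0.06,0,0,0,0,0,8],
    [-0.06,0,0,0,0,0,8],
    [-0.06,0,0,0,0,0,8],
  ],
)

```text
clock: 35.48
position: [485.7, -61.9, 93.8]
orientation: [179.8, -0.1, 97.3]
ft_force: [-0.8, 3.2, 6.6]
gripper_width: 15.2
gripper_force: 78.7
```

Call:
send_rows(
  steps=[
    [-0.06,0,0,0,0,0,8],
    [-0.06,0,0,0,0,0,8],
    [-0.06,0,0,0,0,0,8],
    [-0.06,0,0,0,0,0,8],
    [-0.06,0,0,0,0,0,8],
  ],
)

```text
clock: 35.9
position: [486.7, -70.8, 93.8]
orientation: [179.8, -0.1, 97.3]
ft_force: [-0.2, 3.6, 5.5]
gripper_width: 15.1
gripper_force: 78.7
```

Call:
send_rows(
  steps=[
    [-0.06,0,0,0,0,0,8],
    [-0.06,0,0,0,0,0,8],
    [-0.06,0,0,0,0,0,8],
    [-0.06,0,0,0,0,0,8],
    [-0.06,0,0,0,0,0,8],
  ],
)

```text
clock: 36.32
position: [487.9, -79.7, 93.8]
orientation: [179.8, -0.1, 97.3]
ft_force: [-0.5, 2.9, 5.7]
gripper_width: 14.6
gripper_force: 78.7
```

Call:
send_rows(
  steps=[
    [-0.06,0,0,0,0,0,8],
    [-0.06,0,0,0,0,0,8],
    [-0.06,0,0,0,0,0,8],
    [-0.06,0,0,0,0,0,8],
    [-0.06,0,0,0,0,0,8],
  ],
)

```text
clock: 36.73
position: [489.0, -88.6, 93.8]
orientation: [179.8, -0.1, 97.3]
ft_force: [0.1, 3.3, 6.3]
gripper_width: 14.7
gripper_force: 78.7
```

Call:
send_rows(
  steps=[
    [-0.06,0,0,0,0,0,8],
    [-0.06,0,0,0,0,0,8],
    [-0.06,0,0,0,0,0,8],
    [-0.06,0,0,0,0,0,8],
    [-0.06,0,0,0,0,0,8],
  ],
)

```text
clock: 37.15
position: [490.1, -97.5, 93.8]
orientation: [179.8, -0.1, 97.3]
ft_force: [-0.2, 2.9, 5.4]
gripper_width: 15.0
gripper_force: 78.7
```

Call:
send_rows(
  steps=[
    [-0.06,0,0,0,0,0,8],
    [-0.06,0,0,0,0,0,8],
    [-0.06,0,0,0,0,0,8],
    [-0.06,0,0,0,0,0,8],
    [-0.06,0,0,0,0,0,8],
  ],
)

```text
clock: 37.57
position: [491.3, -106.5, 93.8]
orientation: [179.8, -0.1, 97.3]
ft_force: [-0.4, 3.6, 6.0]
gripper_width: 15.2
gripper_force: 78.7
```

Call:
send_rows(
  steps=[
    [-0.06,0,0,0,0,0,8],
    [-0.06,0,0,0,0,0,8],
    [-0.06,0,0,0,0,0,8],
    [-0.06,0,0,0,0,0,8],
    [-0.06,0,0,0,0,0,8],
  ],
)

```text
clock: 37.98
position: [492.3, -115.4, 93.8]
orientation: [179.9, -0.1, 97.3]
ft_force: [-0.5, 3.5, 5.2]
gripper_width: 14.7
gripper_force: 78.7
```

Call:
send_rows(
  steps=[
    [-0.06,0,0,0,0,0,8],
    [-0.06,0,0,0,0,0,8],
    [-0.06,0,0,0,0,0,8],
    [-0.06,0,0,0,0,0,8],
    [-0.06,0,0,0,0,0,8],
  ],
)

```text
clock: 38.4
position: [493.5, -124.3, 93.8]
orientation: [179.9, -0.1, 97.3]
ft_force: [-1.4, 4.4, 5.8]
gripper_width: 15.1
gripper_force: 78.7
```

Call:
send_rows(
  steps=[
    [-0.06,0,0,0,0,0,8],
    [-0.06,0,0,0,0,0,8],
    [-0.06,0,0,0,0,0,8],
    [-0.06,0,0,0,0,0,8],
    [-0.06,0,0,0,0,0,8],
  ],
)

```text
clock: 38.82
position: [494.6, -133.3, 93.8]
orientation: [179.9, -0.1, 97.3]
ft_force: [-1.5, 3.1, 6.0]
gripper_width: 15.1
gripper_force: 78.7
```

Call:
send_rows(
  steps=[
    [-0.06,0,0,0,0,0,8],
    [-0.06,0,0,0,0,0,8],
    [-0.06,0,0,0,0,0,8],
    [-0.06,0,0,0,0,0,8],
    [-0.06,0,0,0,0,0,8],
  ],
)

```text
clock: 39.23
position: [495.7, -142.1, 93.8]
orientation: [179.9, -0.1, 97.3]
ft_force: [-0.9, 3.4, 4.6]
gripper_width: 15.2
gripper_force: 78.7
```

Call:
send_rows(
  steps=[
    [-0.06,0,0,0,0,0,8],
    [-0.06,0,0,0,0,0,8],
    [-0.06,0,0,0,0,0,8],
    [-0.06,0,0,0,0,0,8],
    [-0.06,0,0,0,0,0,8],
  ],
)

```text
clock: 39.65
position: [496.9, -151.1, 93.8]
orientation: [179.9, -0.1, 97.3]
ft_force: [-0.6, 4.2, 5.7]
gripper_width: 15.1
gripper_force: 78.7
```

Call:
send_rows(
  steps=[
    [-0.06,0,0,0,0,0,8],
    [-0.06,0,0,0,0,0,8],
    [-0.06,0,0,0,0,0,8],
    [-0.06,0,0,0,0,0,8],
    [-0.06,0,0,0,0,0,8],
  ],
)

```text
clock: 40.07
position: [498.0, -160.0, 93.8]
orientation: [179.9, -0.1, 97.3]
ft_force: [-0.5, 3.9, 5.0]
gripper_width: 15.2
gripper_force: 78.7
```

Call:
send_rows(
  steps=[
    [-0.06,0,0,0,0,0,8],
    [-0.06,0,0,0,0,0,8],
    [-0.06,0,0,0,0,0,8],
    [-0.06,0,0,0,0,0,8],
    [-0.06,0,0,0,0,0,8],
  ],
)

```text
clock: 40.48
position: [499.1, -168.9, 93.8]
orientation: [179.9, -0.1, 97.3]
ft_force: [-0.4, 3.8, 6.0]
gripper_width: 15.1
gripper_force: 78.7
```

Call:
send_rows(
  steps=[
    [-0.06,0,0,0,0,0,8],
    [-0.06,0,0,0,0,0,8],
    [-0.06,0,0,0,0,0,8],
    [-0.06,0,0,0,0,0,8],
    [-0.06,0,0,0,0,0,8],
  ],
)

```text
clock: 40.9
position: [500.3, -177.8, 93.8]
orientation: [179.9, -0.1, 97.3]
ft_force: [-0.5, 3.0, 6.1]
gripper_width: 15.1
gripper_force: 78.7
```

Call:
send_rows(
  steps=[
    [-0.06,0,0,0,0,0,8],
    [-0.06,0,0,0,0,0,8],
    [-0.06,0,0,0,0,0,8],
    [-0.06,0,0,0,0,0,8],
    [-0.06,0,0,0,0,0,8],
  ],
)

```text
clock: 41.32
position: [501.4, -186.8, 93.8]
orientation: [179.9, -0.1, 97.3]
ft_force: [-0.7, 2.6, 6.1]
gripper_width: 14.9
gripper_force: 78.7
```

Call:
send_rows(
  steps=[
    [-0.06,0,0,0,0,0,8],
    [-0.06,0,0,0,0,0,8],
    [-0.06,0,0,0,0,0,8],
    [-0.06,0,0,0,0,0,8],
    [-0.06,0,0,0,0,0,8],
  ],
)

```text
clock: 41.73
position: [502.5, -195.7, 93.8]
orientation: [179.9, -0.1, 97.3]
ft_force: [-0.7, 3.4, 5.3]
gripper_width: 15.2
gripper_force: 78.7
```

Call:
send_rows(
  steps=[
    [-0.06,0,0,0,0,0,8],
    [-0.06,0,0,0,0,0,8],
    [-0.06,0,0,0,0,0,8],
    [-0.06,0,0,0,0,0,8],
    [-0.06,0,0,0,0,0,8],
  ],
)

```text
clock: 42.15
position: [503.6, -204.7, 93.8]
orientation: [179.9, -0.1, 97.3]
ft_force: [-1.1, 3.1, 5.9]
gripper_width: 14.8
gripper_force: 78.7
```

Call:
send_rows(
  steps=[
    [-0.06,0,0,0,0,0,8],
    [-0.06,0,0,0,0,0,8],
    [-0.06,0,0,0,0,0,8],
    [-0.06,0,0,0,0,0,8],
    [-0.06,0,0,0,0,0,8],
  ],
)

```text
clock: 42.57
position: [504.8, -213.5, 93.8]
orientation: [179.9, -0.1, 97.3]
ft_force: [0.1, 3.1, 5.0]
gripper_width: 14.8
gripper_force: 78.7
```

Call:
send_rows(
  steps=[
    [-0.06,0,0,0,0,0,8],
    [-0.06,0,0,0,0,0,8],
    [-0.06,0,0,0,0,0,8],
    [-0.06,0,0,0,0,0,8],
    [-0.06,0,0,0,0,0,8],
  ],
)

```text
clock: 42.98
position: [505.9, -222.5, 93.8]
orientation: [179.9, -0.1, 97.3]
ft_force: [-0.6, 3.8, 6.4]
gripper_width: 15.0
gripper_force: 78.8
```

Call:
send_rows(
  steps=[
    [-0.06,0,0,0,0,0,8],
    [-0.06,0,0,0,0,0,8],
    [-0.06,0,0,0,0,0,8],
    [0,0,0,0,0,0,8],
    [0,0,0,0,0,0,8],
  ],
)

```text
clock: 43.4
position: [506.7, -228.5, 93.9]
orientation: [179.9, -0.0, 97.3]
ft_force: [-0.3, 1.8, 4.9]
gripper_width: 15.2
gripper_force: 78.7
```

Call:
send_rows(
  steps=[
    [-0.05,0,0,0,0,0,8],
    [-0.05,0,0,0,0,0,8],
    [-0.05,0,0,0,0,0,8],
    [0,0,0,0,0,0,8],
    [0,0,0,0,0,0,8],
  ],
)

```text
clock: 43.82
position: [507.2, -232.8, 93.9]
orientation: [179.9, -0.0, 97.3]
ft_force: [-1.0, 3.2, 5.4]
gripper_width: 15.2
gripper_force: 78.7
```

At the corner. Short leg now, along tool +y.

Call:
send_rows(
  steps=[
    [-0.01,0.06,0,0,0,0,8],
    [0,0.06,0,0,0,0,8],
    [0,0.06,0,0,0,0,8],
    [0,0.06,0,0,0,0,8],
    [0,0.06,0,0,0,0,8],
  ],
)

```text
clock: 44.23
position: [514.7, -232.9, 93.8]
orientation: [-179.9, 0.1, 97.2]
ft_force: [-4.4, -0.5, 7.0]
gripper_width: 14.8
gripper_force: 78.9
```

Call:
send_rows(
  steps=[
    [0,0.06,0,0,0,0,8],
    [0,0.06,0,0,0,0,8],
    [0,0.06,0,0,0,0,8],
    [0,0.06,0,0,0,0,8],
    [0,0.06,0,0,0,0,8],
  ],
)

```text
clock: 44.65
position: [523.8, -232.0, 93.8]
orientation: [-179.9, 0.1, 97.2]
ft_force: [-4.0, -0.3, 6.3]
gripper_width: 15.3
gripper_force: 78.9
```

Call:
send_rows(
  steps=[
    [0,0.06,0,0,0,0,8],
    [0,0.06,0,0,0,0,8],
    [0,0.06,0,0,0,0,8],
    [0,0.06,0,0,0,0,8],
    [0,0.06,0,0,0,0,8],
  ],
)

```text
clock: 45.07
position: [532.7, -230.9, 93.8]
orientation: [-179.9, 0.1, 97.2]
ft_force: [-3.4, 0.5, 6.6]
gripper_width: 15.1
gripper_force: 78.9
```

Call:
send_rows(
  steps=[
    [0,0.06,0,0,0,0,8],
    [0,0.06,0,0,0,0,8],
    [0,0.06,0,0,0,0,8],
    [0,0.06,0,0,0,0,8],
    [0,0.06,0,0,0,0,8],
  ],
)

```text
clock: 45.48
position: [541.6, -229.7, 93.8]
orientation: [-179.9, 0.1, 97.2]
ft_force: [-3.6, -0.5, 7.0]
gripper_width: 15.1
gripper_force: 78.9
```

Call:
send_rows(
  steps=[
    [0,0.06,0,0,0,0,8],
    [0,0.06,0,0,0,0,8],
    [0,0.06,0,0,0,0,8],
    [0,0.06,0,0,0,0,8],
    [0,0.06,0,0,0,0,8],
  ],
)

```text
clock: 45.9
position: [550.6, -228.5, 93.8]
orientation: [-179.9, 0.1, 97.2]
ft_force: [-3.1, -0.6, 7.2]
gripper_width: 15.0
gripper_force: 78.9
```

Call:
send_rows(
  steps=[
    [0,0.06,0,0,0,0,8],
    [0,0.06,0,0,0,0,8],
    [0,0.06,0,0,0,0,8],
    [0,0.06,0,0,0,0,8],
    [0,0.06,0,0,0,0,8],
  ],
)

```text
clock: 46.32
position: [559.5, -227.4, 93.9]
orientation: [-179.9, 0.1, 97.2]
ft_force: [-3.2, -0.5, 6.3]
gripper_width: 14.8
gripper_force: 78.8
```

Call:
send_rows(
  steps=[
    [0,0.06,0,0,0,0,8],
    [0,0.06,0,0,0,0,8],
    [0,0.06,0,0,0,0,8],
    [0,0.06,0,0,0,0,8],
    [0,0.06,0,0,0,0,8],
  ],
)

```text
clock: 46.73
position: [568.4, -226.3, 93.8]
orientation: [-179.9, 0.1, 97.2]
ft_force: [-2.9, -0.3, 6.6]
gripper_width: 14.7
gripper_force: 78.8
```

Call:
send_rows(
  steps=[
    [0,0.06,0,0,0,0,8],
    [0,0.06,0,0,0,0,8],
    [0,0.06,0,0,0,0,8],
    [0,0.06,0,0,0,0,8],
    [0,0.06,0,0,0,0,8],
  ],
)

```text
clock: 47.15
position: [577.4, -225.1, 93.8]
orientation: [-179.9, 0.1, 97.2]
ft_force: [-3.8, -1.6, 5.9]
gripper_width: 15.0
gripper_force: 78.8
```

Call:
send_rows(
  steps=[
    [0,0.06,0,0,0,0,8],
    [0,0.06,0,0,0,0,8],
    [0,0.06,0,0,0,0,8],
    [0,0.06,0,0,0,0,8],
    [0,0.06,0,0,0,0,8],
  ],
)

```text
clock: 47.57
position: [586.3, -224.0, 93.9]
orientation: [-179.9, 0.1, 97.2]
ft_force: [-3.2, -0.4, 5.9]
gripper_width: 14.9
gripper_force: 78.8
```

Call:
send_rows(
  steps=[
    [0,0.06,0,0,0,0,8],
    [0,0.06,0,0,0,0,8],
    [0,0.06,0,0,0,0,8],
    [0,0.06,0,0,0,0,8],
    [0,0.06,0,0,0,0,8],
  ],
)

```text
clock: 47.98
position: [595.3, -222.8, 93.9]
orientation: [-179.9, 0.1, 97.2]
ft_force: [-3.5, -0.4, 5.0]
gripper_width: 14.4
gripper_force: 78.8
```

Call:
send_rows(
  steps=[
    [0,0.06,0,0,0,0,8],
    [0,0.06,0,0,0,0,8],
    [0,0.06,0,0,0,0,8],
    [0,0.06,0,0,0,0,8],
    [0,0.06,0,0,0,0,8],
  ],
)

```text
clock: 48.4
position: [604.3, -221.7, 93.9]
orientation: [-179.9, 0.1, 97.2]
ft_force: [-3.4, -0.5, 6.0]
gripper_width: 14.7
gripper_force: 78.8
```

Call:
send_rows(
  steps=[
    [0,0.06,0,0,0,0,8],
    [0,0.06,0,0,0,0,8],
    [0,0.06,0,0,0,0,8],
    [0,0.06,0,0,0,0,8],
    [0,0.06,0,0,0,0,8],
  ],
)

```text
clock: 48.82
position: [613.2, -220.6, 93.9]
orientation: [-179.9, 0.1, 97.2]
ft_force: [-3.0, -0.2, 5.7]
gripper_width: 15.1
gripper_force: 78.8
```

Call:
send_rows(
  steps=[
    [0,0.06,0,0,0,0,8],
    [0,0.06,0,0,0,0,8],
    [0,0.06,0,0,0,0,8],
    [0,0.06,0,0,0,0,8],
    [0,0.06,0,0,0,0,8],
  ],
)

```text
clock: 49.23
position: [622.1, -219.4, 93.9]
orientation: [-179.9, 0.1, 97.2]
ft_force: [-4.3, -0.9, 5.6]
gripper_width: 15.1
gripper_force: 78.8
```

Call:
send_rows(
  steps=[
    [0,0.05,0,0,0,0,8],
    [0,0,0,0,0,0,8],
    [0,0,0,0,0,0,8],
    [0,0,0,0,0,0,8],
    [0,0,0,0,0,0,8],
  ],
)

```text
clock: 49.65
position: [624.2, -219.1, 93.9]
orientation: [180.0, 0.1, 97.3]
ft_force: [-2.4, -1.1, 5.2]
gripper_width: 15.0
gripper_force: 78.6
```

Call:
send_rows(
  steps=[
    [0,0.05,0,0,0,0,8],
    [0,0,0,0,0,0,8],
    [0,0,0,0,0,0,8],
    [0,0,0,0,0,0,8],
    [0,0,0,0,0,0,8],
  ],
)

```text
clock: 50.07
position: [625.9, -218.9, 93.9]
orientation: [179.9, 0.1, 97.3]
ft_force: [-2.7, -0.7, 4.6]
gripper_width: 15.0
gripper_force: 78.6
```

Call:
send_rows(
  steps=[
    [0,0,-0.2,0,0,0,8],
    [0,0,-0.4,0,0,0,8],
    [0,0,-0.7,0,0,0,8],
    [0,0,-0.7,0,0,0,8],
    [0,0,-0.6,0,0,0,8],
  ],
)

```text
clock: 50.48
position: [626.2, -218.3, 173.4]
orientation: [179.9, 0.0, 97.3]
ft_force: [0.8, 0.7, -1.2]
gripper_width: 15.1
gripper_force: 77.9
```

Call:
send_rows(
  steps=[
    [0,0,0,0,0,0.79,8],
    [0,0,0,0,0,0.79,8],
    [0,0,0,0,0,0.79,8],
    [0,0,0,0,0,0.78,8],
    [0,0,0,0,0,0,8],
  ],
)

```text
clock: 50.9
position: [626.0, -218.3, 172.2]
orientation: [179.9, -0.0, 78.3]
ft_force: [0.1, 0.1, -0.1]
gripper_width: 15.2
gripper_force: 77.9
```

```bash
python3 - <<'E'
from h import *
s=telemetry.sense(); print(s["clock"],s["position"],s["orientation"])
print(rel([497,-381.6,171],[180,0,78.4]))
E
```

```text
50.9 [ 626.03341458 -218.29706422  172.21943116] [ 1.79901784e+02 -2.84957552e-03  7.83037919e+01]
(array([-6.202, -3.108,  0.035]), array([ 0.016, -0.   , -0.016]))
```

Call:
send_rows(
  steps=[
    [-0.6,-0.3,0,0,0,0,8],
    [-0.8,-0.4,0,0,0,0,8],
    [-0.8,-0.4,0,0,0,0,8],
    [-0.8,-0.4,0,0,0,0,8],
    [-0.8,-0.4,0,0,0,0,8],
  ],
)

```text
clock: 51.32
position: [546.4, -319.2, 171.9]
orientation: [179.9, 0.0, 78.5]
ft_force: [0.3, 0.3, -0.8]
gripper_width: 14.9
gripper_force: 78.0
```

Call:
send_rows(
  steps=[
    [-0.8,-0.4,0,0,0,0,8],
    [-0.8,-0.4,0,0,0,0,8],
    [-0.8,-0.4,0,0,0,0,8],
    [0,0,0,0,0,0,8],
    [0,0,0,0,0,0,8],
  ],
)

```text
clock: 51.73
position: [496.5, -383.0, 171.8]
orientation: [179.9, -0.0, 78.3]
ft_force: [1.1, 0.3, 0.1]
gripper_width: 15.0
gripper_force: 78.0
```

Call:
send_rows(
  steps=[
    [0,0,0,0,0,0,8],
    [0,0,0,0,0,0,8],
    [0,0,0,0,0,0,8],
    [0,0,0,0,0,0,8],
    [0,0,0,0,0,0,8],
  ],
)

```text
clock: 52.15
position: [497.7, -381.1, 171.4]
orientation: [179.9, -0.0, 78.5]
ft_force: [-0.0, 0.2, 0.4]
gripper_width: 14.9
gripper_force: 78.0
```

```bash
python3 - <<'E'
from h import *
im,c=grab("wrist","w18.png"); s=telemetry.sense(); print(s["clock"],s["position"],s["orientation"])
print(rel([497,-381.6,171],[180,0,78.4]))
H,S,V=cv2.split(cv2.cvtColor(im,cv2.COLOR_BGR2HSV))
def an(im):
    H,S,V=cv2.split(cv2.cvtColor(im,cv2.COLOR_BGR2HSV))
    X,Y=np.meshgrid(np.arange(640),np.arange(400)); w=(abs(X-320)<25)&(Y>165)&(Y<212)
    for nm,m in(("hole",w&(V<80)&(S>100)),("tip",w&(S<45))):
        for b in blobs(m,30)[:2]: print(nm,cv2.boundingRect(b),cv2.contourArea(b))
an(cv2.imread("pics/w16.png")); an(im)
R=Ro.from_euler('xyz',s["orientation"],degrees=True)
print("tip exp",proj(c,s["position"]+R.apply([0,0,79])).round(1))
for r in range(172,212,4): print(r,[f"{S[r,x]}/{V[r,x]}" for x in range(300,346,4)])
E
```

```text
52.2 [ 497.61098442 -381.20854182  171.37601082] [1.79946691e+02 1.20324165e-03 7.84385009e+01]
(array([-0.017, -0.017,  0.013]), array([0.009, 0.   , 0.006]))
hole (311, 182, 20, 20) 275.5
hole (302, 166, 24, 11) 147.5
tip (308, 201, 30, 11) 137.5
hole (310, 183, 20, 20) 269.0
hole (296, 166, 23, 14) 201.5
tip (308, 201, 30, 11) 135.0
tip exp [[320.2 207.4]]
172 ['153/70', '149/70', '153/70', '158/71', '156/126', '154/167', '157/171', '156/173', '154/174', '157/174', '156/172', '152/82']
176 ['156/75', '157/73', '152/74', '154/73', '155/84', '158/157', '157/156', '158/155', '155/155', '157/156', '157/159', '150/68']
180 ['156/165', '156/168', '155/168', '157/135', '154/169', '159/167', '157/169', '156/167', '156/163', '157/164', '156/162', '156/159']
184 ['156/168', '155/169', '155/170', '157/158', '145/37', '146/42', '157/86', '153/170', '157/169', '153/170', '155/171', '155/171']
188 ['158/171', '156/170', '156/170', '150/63', '156/44', '143/41', '149/53', '151/88', '154/171', '154/172', '156/172', '155/171']
192 ['156/188', '154/185', '158/158', '148/62', '153/55', '155/56', '149/60', '150/68', '156/173', '156/173', '156/172', '156/173']
196 ['156/178', '156/183', '158/176', '158/58', '153/55', '155/56', '154/58', '153/70', '155/188', '156/186', '153/183', '157/180']
200 ['155/145', '158/145', '157/146', '156/95', '150/56', '150/56', '130/59', '159/148', '155/184', '157/190', '155/191', '155/194']
204 ['155/161', '156/157', '157/154', '156/152', '158/140', '17/74', '17/76', '157/148', '159/148', '157/148', '159/151', '158/158']
208 ['155/164', '157/166', '156/168', '17/74', '19/81', '17/89', '19/95', '14/88', '13/77', '128/131', '156/155', '157/153']
```

Hole and tip line up as they did right after the lift, so I lower the stylus.

Call:
send_rows(
  steps=[
    [-0.02,-0.02,0.3,0,0,0,8],
    [0,0,0.4,0,0,0,8],
    [0,0,0.4,0,0,0,8],
    [0,0,0.2,0,0,0,8],
    [0,0,0,0,0,0,8],
  ],
)

```text
clock: 52.62
position: [495.5, -381.2, 130.2]
orientation: [-179.9, -0.1, 78.4]
ft_force: [-1.0, 0.6, -0.6]
gripper_width: 14.9
gripper_force: 78.0
```

Call:
send_rows(
  steps=[
    [0,0,0.1,0,0,0,8],
    [0,0,0.2,0,0,0,8],
    [0,0,0.2,0,0,0,8],
    [0,0,0.2,0,0,0,8],
    [0,0,0,0,0,0,8],
  ],
)

```text
clock: 53.03
position: [495.9, -381.6, 109.9]
orientation: [-180.0, -0.1, 78.4]
ft_force: [-0.7, 0.1, -0.9]
gripper_width: 14.7
gripper_force: 78.0
```

Call:
send_rows(
  steps=[
    [0,0,0.2,0,0,0,8],
    [0,0,0.2,0,0,0,8],
    [0,0,0.2,0,0,0,8],
    [0,0,0.1,0,0,0,8],
    [0,0,0,0,0,0,8],
  ],
)

```text
clock: 53.45
position: [496.1, -381.7, 89.2]
orientation: [-180.0, -0.1, 78.4]
ft_force: [0.7, 0.6, -0.6]
gripper_width: 14.9
gripper_force: 78.0
```

Call:
send_rows(
  steps=[
    [0,0,0.05,0,0,0,8],
    [0,0,0.04,0,0,0,8],
    [0,0,0.03,0,0,0,8],
    [0,0,0,0,0,0,8],
    [0,0,0,0,0,0,8],
  ],
)

```text
clock: 53.87
position: [496.6, -382.3, 86.9]
orientation: [179.9, 0.0, 78.4]
ft_force: [0.1, -0.1, -0.9]
gripper_width: 14.7
gripper_force: 78.0
```

Call:
send_rows(
  steps=[
    [0,0,0.04,0,0,0,8],
    [0,0,0.03,0,0,0,8],
    [0,0,0,0,0,0,8],
    [0,0,0,0,0,0,8],
  ],
)

```text
clock: 54.2
position: [496.8, -382.5, 85.5]
orientation: [179.9, 0.0, 78.4]
ft_force: [-1.9, 1.2, 5.5]
gripper_width: 15.3
gripper_force: 78.8
```

Collar rests on the stand (5.5 N). Release and rise.

Call:
send_rows(
  steps=[
    [0,0,0,0,0,0,20],
    [0,0,0,0,0,0,35],
    [0,0,0,0,0,0,50],
    [0,0,0,0,0,0,60],
    [0,0,0,0,0,0,60],
  ],
)

```text
clock: 54.62
position: [496.5, -382.2, 84.4]
orientation: [180.0, -0.0, 78.4]
ft_force: [0.5, 0.9, -0.2]
gripper_width: 60.1
gripper_force: 0.0
```

Call:
send_rows(
  steps=[
    [0,0,-0.4,0,0,0,60],
    [0,0,-0.7,0,0,0,60],
    [0,0,-0.9,0,0,0,60],
    [0,0,-0.9,0,0,0,60],
    [0,0,-0.9,0,0,0,60],
  ],
)

```text
clock: 55.03
position: [496.4, -382.1, 200.7]
orientation: [179.9, 0.0, 78.4]
ft_force: [1.1, -0.6, 0.0]
gripper_width: 60.2
gripper_force: 0.0
```

Call:
send_rows(
  steps=[
    [0,0,-0.4,0,0,0,60],
    [-0.7,0,0,0,0,0,60],
    [-0.6,0,0,0,0,0,60],
    [0,0,0,0,0,0,60],
    [0,0,0,0,0,0,60],
  ],
)

```text
clock: 55.45
position: [488.4, -421.0, 211.3]
orientation: [179.9, 0.0, 78.3]
ft_force: [-0.5, 0.1, 0.5]
gripper_width: 59.8
gripper_force: 0.0
```

```bash
python3 - <<'E'
from h import *
im,c=grab("wrist","w19.png"); s=telemetry.sense(); print(s["clock"],s["position"],s["orientation"])
H,S,V=cv2.split(cv2.cvtColor(im,cv2.COLOR_BGR2HSV))
X,Y=np.meshgrid(np.arange(640),np.arange(400)); u=proj(c,[496.8,-381.5,136])[0]; print("expected top px",u)
win=(np.hypot(X-u[0],Y-u[1])<40)
for b in blobs(win&(H>=16)&(H<27)&(S<135)&(V>103),40)[:3]:
    r=cv2.minAreaRect(onplane(c,b.reshape(-1,2),136)[:,:2].astype(np.float32)); print(np.round(r[0],1),np.round(r[1],1),round(r[2],1))
t,ct=grab("top","top1.png"); H,S,V=cv2.split(cv2.cvtColor(t,cv2.COLOR_BGR2HSV))
X0=np.zeros(V.shape,bool);X0[130:185,280:320]=1
for b in blobs(X0&(V<55)&(S<110),8): M=cv2.moments(b);q=(M["m10"]/M["m00"],M["m01"]/M["m00"]);print("knob?",np.round(q,1),onplane(ct,q,60)[0].round(0),cv2.contourArea(b))
X0[:]=0;X0[170:200,295:345]=1
for b in blobs(X0&(V<60)&(S<90),8): M=cv2.moments(b);q=(M["m10"]/M["m00"],M["m01"]/M["m00"]);print("knob?",np.round(q,1),onplane(ct,q,60)[0].round(0),cv2.contourArea(b))
print(rel([540,-120,205],[180,0,97.3]))
E
```

```text
55.5 [ 488.42495961 -420.24643228  211.01327687] [ 1.79943688e+02 -2.46586250e-02  7.83405223e+01]
expected top px [320.45208501 152.93281208]
[ 498.8 -380.6] [15.1 15.3] 78.3
knob? [321.3 177.9] [597. -15.  60.] 21.5
(array([10.134, -0.333,  0.201]), array([ 0.008, -0.004, -3.153]))
```

The stylus is upright in its stand, and the knob is still where I left it, about (597,−16). Going to open the clamp.

Call:
send_rows(
  steps=[
    [0,0,0,0,0,-0.86,50],
    [0,0,0,0,0,-0.86,50],
    [0,0,0,0,0,-0.86,50],
    [0,0,0,0,0,-0.84,50],
    [0.85,0.37,0,0,0,0,50],
  ],
)

```text
clock: 55.97
position: [494.9, -396.1, 210.5]
orientation: [180.0, 0.1, 98.8]
ft_force: [1.3, 0.6, 0.3]
gripper_width: 49.9
gripper_force: 0.0
```

Call:
send_rows(
  steps=[
    [0.85,0.37,0,0,0,0,50],
    [0.85,0.37,0,0,0,0,50],
    [0.85,0.37,0,0,0,0,50],
    [0.85,0.37,0,0,0,0,50],
    [0.85,0.37,0,0,0,0,50],
  ],
)

```text
clock: 56.38
position: [530.8, -256.6, 210.8]
orientation: [180.0, -0.0, 98.9]
ft_force: [-0.1, -0.9, 0.7]
gripper_width: 50.3
gripper_force: 0.0
```

Call:
send_rows(
  steps=[
    [0.85,0.37,0,0,0,0,50],
    [0.85,0.37,0,0,0,0,50],
    [0.85,0.37,0,0,0,0,50],
    [0.85,0.37,0,0,0,0,50],
    [0.85,0.37,0,0,0,0,50],
  ],
)

```text
clock: 56.8
position: [565.7, -122.0, 210.9]
orientation: [180.0, 0.0, 99.0]
ft_force: [-0.3, 0.3, 0.6]
gripper_width: 49.9
gripper_force: 0.0
```

Call:
send_rows(
  steps=[
    [0.85,0.38,0,0,0,0,50],
    [0.85,0.38,0,0,0,0,50],
    [0.85,0.38,0,0,0,0,50],
    [0.85,0.38,0,0,0,0,50],
    [0,0,0.8,0,0,0,50],
  ],
)

```text
clock: 57.22
position: [598.6, -11.5, 191.0]
orientation: [179.5, 0.0, 99.3]
ft_force: [0.8, -0.6, 0.3]
gripper_width: 50.3
gripper_force: 0.0
```

Call:
send_rows(
  steps=[
    [0,0,0.8,0,0,0,50],
    [0,0,0.8,0,0,0,50],
    [0,0,0.6,0,0,0,50],
    [0,0,0,0,0,0,50],
    [0,0,0,0,0,0,50],
  ],
)

```text
clock: 57.63
position: [594.1, -15.8, 120.1]
orientation: [-179.9, -0.0, 98.9]
ft_force: [0.8, 1.0, -0.3]
gripper_width: 50.2
gripper_force: 0.0
```

```bash
python3 - <<'E'
from h import *
im,c=grab("wrist","w20.png"); s=telemetry.sense(); print(s["clock"],s["position"],s["orientation"])
H,S,V=cv2.split(cv2.cvtColor(im,cv2.COLOR_BGR2HSV))
u=proj(c,[597,-17.6,72])[0]; print("exp",u)
x,y=u.astype(int)
for r in range(y-30,y+32,5): print(r,V[r,x-40:x+45:5].tolist())
print(rel([597,-17.6,53],[180,0,98.8]))
E
```

```text
57.6833 [595.27123576 -16.1252993  121.37000983] [1.79946632e+02 1.81171445e-02 9.89316012e+01]
exp [323.91918856 223.92659718]
193 [99, 98, 95, 98, 96, 240, 205, 135, 136, 131, 149, 213, 248, 246, 245, 89, 87]
198 [97, 99, 92, 98, 96, 240, 126, 133, 14, 14, 114, 212, 247, 246, 246, 89, 88]
203 [98, 98, 93, 99, 97, 240, 241, 15, 14, 14, 14, 214, 247, 246, 246, 89, 86]
208 [99, 100, 95, 100, 98, 240, 239, 15, 16, 14, 14, 214, 247, 245, 246, 88, 86]
213 [99, 99, 94, 99, 96, 240, 241, 18, 50, 57, 40, 180, 246, 246, 244, 89, 89]
218 [99, 100, 95, 96, 97, 240, 241, 46, 56, 63, 58, 76, 246, 245, 238, 90, 89]
223 [98, 99, 94, 97, 95, 240, 242, 46, 54, 60, 56, 196, 245, 245, 225, 87, 89]
228 [99, 100, 96, 97, 96, 239, 242, 201, 48, 50, 49, 246, 244, 245, 175, 88, 90]
233 [54, 49, 45, 44, 43, 239, 242, 240, 249, 247, 247, 246, 243, 250, 128, 88, 88]
238 [245, 243, 239, 234, 228, 238, 242, 241, 248, 247, 247, 245, 242, 249, 104, 88, 86]
243 [244, 244, 244, 244, 245, 238, 241, 241, 248, 246, 247, 245, 241, 249, 89, 90, 86]
248 [89, 87, 81, 83, 86, 238, 240, 243, 247, 246, 246, 245, 240, 248, 88, 92, 85]
253 [93, 96, 94, 93, 95, 236, 240, 243, 247, 246, 246, 244, 242, 247, 88, 90, 86]
(array([-0.057,  0.047,  2.279]), array([0.009, 0.003, 0.022]))
```

The knob's top disc is centred at about (326,221), a couple of mm from expected. Descend and grip.

Call:
send_rows(
  steps=[
    [-0.02,0.05,0.5,0,0,0,50],
    [0,0,0.6,0,0,0,50],
    [0,0,0.6,0,0,0,50],
    [0,0,0.55,0,0,0,50],
    [0,0,0,0,0,0,50],
  ],
)

```text
clock: 58.1
position: [595.9, -16.8, 52.1]
orientation: [-179.9, -0.0, 98.9]
ft_force: [-0.6, -0.2, -0.4]
gripper_width: 49.9
gripper_force: 0.0
```

Call:
send_rows(
  steps=[
    [0,0,0,0,0,0,20],
    [0,0,0,0,0,0,10],
    [0,0,0,0,0,0,10],
    [0,0,0,0,0,0,10],
    [0,0,0,0,0,0,10],
  ],
  newtons=30,
)

```text
clock: 58.52
position: [598.3, -17.3, 55.2]
orientation: [179.8, 0.1, 98.9]
ft_force: [-1.3, -0.1, 7.5]
gripper_width: 14.3
gripper_force: 29.4
```

Call:
send_rows(
  steps=[
    [0.006,0.144,0,0,0,-0.75,10],
    [0.006,0.144,0,0,0,-0.75,10],
    [0.006,0.144,0,0,0,-0.75,10],
    [0.006,0.144,0,0,0,-0.75,10],
    [0.006,0.144,0,0,0,-0.75,10],
  ],
)

```text
clock: 58.93
position: [618.5, -9.2, 55.2]
orientation: [179.8, 0.1, 121.6]
ft_force: [-1.2, 1.8, 6.4]
gripper_width: 14.4
gripper_force: 29.4
```

Call:
send_rows(
  steps=[
    [0.006,0.144,0,0,0,-0.75,10],
    [0.006,0.144,0,0,0,-0.75,10],
    [0.006,0.144,0,0,0,-0.75,10],
    [0.006,0.144,0,0,0,-0.75,10],
    [0.006,0.144,0,0,0,-0.75,10],
  ],
)

```text
clock: 59.35
position: [634.1, 5.9, 55.2]
orientation: [179.8, 0.1, 144.1]
ft_force: [-0.9, 1.8, 7.2]
gripper_width: 14.8
gripper_force: 29.4
```

Call:
send_rows(
  steps=[
    [0.006,0.144,0,0,0,-0.75,10],
    [0.006,0.144,0,0,0,-0.75,10],
    [0.006,0.144,0,0,0,-0.75,10],
    [0.006,0.144,0,0,0,-0.75,10],
    [0.006,0.144,0,0,0,-0.75,10],
  ],
)

```text
clock: 59.77
position: [643.0, 25.8, 55.2]
orientation: [179.9, 0.2, 166.6]
ft_force: [-1.5, 3.2, 7.0]
gripper_width: 14.6
gripper_force: 29.4
```

Call:
send_rows(
  steps=[
    [0.006,0.144,0,0,0,-0.75,10],
    [0.006,0.144,0,0,0,-0.75,10],
    [0.006,0.144,0,0,0,-0.75,10],
    [0.006,0.144,0,0,0,-0.75,10],
    [0,0,0,0,0,0,10],
  ],
)

```text
clock: 60.18
position: [644.2, 43.7, 55.2]
orientation: [179.9, 0.2, -175.4]
ft_force: [-0.9, 3.2, 5.9]
gripper_width: 14.6
gripper_force: 29.4
```

Back at the knob's starting point. Release, rise and check everything.

Call:
send_rows(
  steps=[
    [0,0,0,0,0,0,30],
    [0,0,0,0,0,0,50],
    [0,0,0,0,0,0,50],
    [0,0,0,0,0,0,50],
    [0,0,-0.4,0,0,0,50],
  ],
)

```text
clock: 60.6
position: [641.1, 41.5, 63.1]
orientation: [180.0, -0.2, -175.6]
ft_force: [0.2, 0.5, -0.6]
gripper_width: 49.8
gripper_force: 0.0
```

Call:
send_rows(
  steps=[
    [0,0,-0.8,0,0,0,50],
    [0,0,-1,0,0,0,50],
    [0,0,-1,0,0,0,50],
    [0,0,-1,0,0,0,50],
    [0,0,-1,0,0,0,50],
  ],
)

```text
clock: 61.02
position: [642.8, 41.6, 211.6]
orientation: [-180.0, 0.1, -175.6]
ft_force: [-0.1, -0.1, -0.6]
gripper_width: 49.9
gripper_force: 0.0
```

Call:
send_rows(
  steps=[
    [0,0,0,0,0,0,50],
    [0,0,0,0,0,0,50],
    [0,0,0,0,0,0,50],
    [0,0,0,0,0,0,50],
    [0,0,0,0,0,0,50],
  ],
)

```text
clock: 61.43
position: [642.0, 41.7, 207.6]
orientation: [180.0, -0.1, -175.6]
ft_force: [0.5, -0.7, -0.8]
gripper_width: 49.9
gripper_force: 0.0
```

```bash
python3 - <<'E'
from h import *
s=telemetry.sense(); print(s["clock"],s["position"])
im,c=grab("wrist","w21.png")
H,S,V=cv2.split(cv2.cvtColor(im,cv2.COLOR_BGR2HSV)); u=proj(c,[642.5,42.5,72])[0]; print("knob exp",u)
X,Y=np.meshgrid(np.arange(640),np.arange(400))
for b in blobs((np.hypot(X-u[0],Y-u[1])<35)&(V<70)&(S<110),30): print("knob",cv2.boundingRect(b))
for f in("top0","now"):
    t,ct=grab("top","top2.png") if f=="now" else (cv2.imread("pics/top0.png"),imaging.get_calibration("top"))
    H,S,V=cv2.split(cv2.cvtColor(t,cv2.COLOR_BGR2HSV))
    for b in blobs((H<12)&(S>110)&(V>120),40)[:5]: r=cv2.minAreaRect(b); print(f,"terra",np.round(r[0]),onplane(ct,r[0],33)[0].round(1))
    W=(S<40)&(V>170)
    for n,(x,y) in dict(pot0=(244,206),pot1=(350,283),pot2=(395,286)).items():
        w=np.zeros(V.shape,bool); w[y-14:y+14,x-14:x+14]=1
        n_=W&w; ys,xs=np.where(n_); print(f,n,n_.sum(),xs.mean().round(1),ys.mean().round(1))
E
```

```text
61.4333 [641.99069909  41.7372286  207.63401838]
knob exp [322.63336932 187.14566546]
knob (316, 154, 18, 43)
top0 terra [220. 187.] [576.1 217.5  33. ]
top0 terra [181. 273.] [378.1 300.7  33. ]
top0 pot0 738 243.5 205.3
top0 pot1 155 351.2 283.5
top0 pot2 152 395.6 285.7
now terra [350. 193.] [566.3 -82.4  33. ]
now terra [393. 186.] [ 582.6 -181.1   33. ]
now pot0 0 nan nan
now pot1 156 351.1 283.4
now pot2 152 395.6 285.7<stdin>:14: RuntimeWarning: Mean of empty slice.
  ret = ret.dtype.type(ret / rcount)
```

Tiles, stylus and clamp all check out; pot0 is only hidden by the arm in the top view. Handing in.

```bash
python3 -c "
from plant import manip; print(manip.finish_job())"
```

```text
the job is handed in; nothing more can be done
None
```

The job is handed in at about 61 s, with both tiles seated, the seam burnished start to end, the stylus back upright in its stand and the clamp open; no verdict was returned, pot0 was hidden in my last check, and I viewed 16 pictures where 14 were allowed.

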